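# Load the sprung carrier of a power-brick tester and start the test

### The arm

A 6-joint arm with a two-finger parallel gripper is mounted at the origin on the work surface. World frame = base frame: x ahead of the robot, y to its left, z up, the work surface at z = 0. Lengths are in m, angles in rad, forces in N, time in s.
With the tool pointing down it reaches from about 0.3 to 0.825 m from the base axis. Payload 5.4 kg.
Tool frame: the origin (TCP) lies at the very end of the fingers, on their centre line; the grasp point (between the pads) lies bot.grasp_offset behind it (bot.grasp_offset is the distance from the TCP to the grasp point, in m); z points along the fingers, y is the direction in which the jaws open and shut (so a half turn about z gives the same grasp; the last joint's range is limited). The gripper opens to 92 mm and grips with 3 to 60 N. Pads are 20 mm wide; open, the fingers measure 128 mm over their backs; the gripper's body (75 mm by 189 mm) begins 69 mm behind the grasp point.
Start: joints at [0.916, 0.158, 1.597, -0, 1.386, -0.21], TCP at [0.247, 0.519, 0.177] pointing down, gripper open.
Joint ranges: [-2.91, 2.91], [-0.94, 2.29], [0.18, 2.7], [-1.29, 4.43], [0.17, 2.64], [-3, 3]. Speed limits (rad/s): [2.57, 2.57, 3.14, 3.14, 3.14, 3.14].

### API

Orientations are given as a rotation vector (axis times angle).
In Python, from workcell import bot gives the robot as it stands.
- The arm moves only by the tool send_rows, never from a script. Its argument "increments" is a list of rows, each an object of numbers: "tx", "ty", "tz": the shift along the tool's x, y, z in mm; "ax", "ay", "az": the turn, a rotation vector about the tool's x, y, z in rad; "gripper": the opening, from 0 (shut) to 1 (fully open). In form: [{"tx": .., "ty": .., "tz": .., "ax": .., "ay": .., "az": .., "gripper": ..}, ...]. A call has exactly 8 rows; each row is the pose to reach, as a shift and turn from the pose commanded when the call began, along the tool's axes at that moment; what a row does not reach only later rows make up. A row lasts 1/8 s, in which the tool goes at most 62.5 mm and 10.7 degrees, less where a joint would pass 70% of its speed; a pose out of reach is approached as far as the arm can. A call with a gripper value outside its range is refused whole. The fingers move at their own pace and stop on an object; "newtons" is the grip in N (left out, the last holds). Time passes only in rows, so rows that repeat a pose let the fingers close, or fill a call up. It gives the time, the measured TCP pose, the force and the opening at its end, in the units of the state.
- bot.get_state(): the state, without advancing time (a new reading comes with each control period).
- bot.capture(name): name is "side" or "top" or "wrist"; returns a dict with "img" (420x560x3 uint8, red, green, blue), "z_map" (420x560 float32, m along the optical axis (not along the pixel's ray), 0 where there is no reading), "fov_y" (degrees; the focal length in pixels is half the picture's height over the tangent of half this angle, whatever the lens; pixels are square), "cx", "cy" (the principal point, pixels), "R" (3x3) and "t" (3): a world point X has camera coordinates R X + t. Camera axes: x right, y down, z forward; pixel columns grow to the right and rows downward; lengths in m; the calibration is good to about 2 mm. The wrist camera is an equidistant fisheye: a pixel r from the principal point sees the ray r / f radians off the axis. A picture is of the moment at which its call begins.
- bot.sign_off(): hands the job in, once; it reports no verdict.
The state is a dict: "time": time; "joint_positions": joint angles; "dq": joint speeds; "joint_torque": joint torques, N m; "eef_pos": TCP position; "eef_rot": TCP orientation; "wrist_force": force on the tool from outside, world axes, zero at the start; "torque": the same for the moment, N m; "opening": opening from 0.0 (shut) to 1.0 (fully open).
Only numpy, scipy, OpenCV 4.12 (cv2) and the standard library are available. Lean on these libraries where they do the work, as an engineer would, in place of code of your own. Each camera call takes 0.05 s, during which the arm holds its last target. There are 200 camera calls.

### The job

Lay the two black power bricks flat in the two orange-cornered seats of the tester's sprung carrier, then press the loaded carrier down slowly and firmly, without ramming it against its stop, and hold it there until the red catch has slid fully out over its edge and keeps it down by itself. After that, reach into the guarded recess and turn the dial clockwise so that its white pointer points at the green dot. Leave the bricks in their seats and leave the white charger, the yellow meter and the screwdriver where they are.

Things in the scene. Friction and masses are not known exactly. Their poses are not given: they have to be found in the camera images.
- brick_a_mid (a point): Black power brick A, 110 x 48 x 30 mm (x, y, z), about 0.2 to 0.4 kg, lying flat. Its centre (15 mm above its underside); x runs along its length. Grip it across its 48 mm width. Either brick may go in either seat, either way round.
- brick_b_mid (a point): Black power brick B, the same as brick A; its centre, x along its length.
- tester: The blue tester, fixed to the bench, 230 x 320 mm; it may stand turned by up to 0.3 rad. Origin under the middle of its footprint, on the table; z up, x away from the robot at zero yaw, y to the left. On its right, a base 30 mm high into which the square aluminium carrier (centre x -30, y -77 mm) sinks; on its left the dial recess (x -45, y +97 mm) and behind it a grey box 66 mm high.
- seat_left (a point): Floor centre of the left seat on the carrier; it rides up and down with the carrier. Axes as the tester's: x along the length of the brick that lies there. The seat is 116 x 54 mm between end stops and corner pieces 8 mm high, which stand only at the ends, so that the fingers have room beside the middle of the brick. The carrier plate is 150 x 150 mm; its top is 70 mm above the table when up.
- seat_right (a point): Floor centre of the right seat, as the left; the two centres are 80 mm apart along y, which leaves a free strip 32 mm wide between the two bricks (a place to press with closed fingers; the brick tops serve too).
- carrier (a joint): How far the carrier has sunk, m: 0 up, 0.036 at its stop (a hard rubber buffer). It moves straight down on a spring (500 N/m). The two bricks alone sink it by about 5 to 13 mm, according to their weight. From there it takes 6 to 11 N more to reach 26 mm and 11 to 16 N to reach the stop. The catch can slide over its bevelled far edge once it has sunk 26 mm; when latched it stands at about 0.026.
- catch (a joint): How far the red sliding catch has come out, m: 0 drawn back, resting against the carrier's far side; 0.011 fully out over the carrier's edge. Its spring is oil-damped, so that it needs about 2 s with the carrier held below 26 mm. The carrier's edge is bevelled for 6 mm: let go before the catch is out by 8 mm, and it is pushed back or stuck half-way; then press again.
- catch_tip (a point): Centre of the tip face of the red catch (a bar 24 mm wide and 12 mm high, lying along the tester's x) behind the middle of the carrier's far edge; its flat underside is 44 mm above the table, and it slides between two steel cheeks 64 mm high towards the robot, along the tester's -x. A small tab on its back end reaches 69 mm above the table.
- dial_grip (a point): On the dial's vertical axis, at the middle of its black bar grip, 47 mm above the table. The bar is 42 mm long along this point's x and 14 mm thick along its y; its top is 7 mm above this point. Below it is a disc 44 mm in diameter, its top 23 mm below this point. A white line on the bar's -x half is the pointer.
- green_dot (a point): The green dot on the recess floor, 42 mm from the dial's axis towards the tester's +y (a small one is on the wall top above it). The recess is square, 104 mm inside, with walls 8 mm thick whose tops are 66 mm above the table: fully opened fingers may not fit, so open them to some 40 to 50 mm.
- dial (a joint): Dial angle, rad, growing clockwise seen from above. 0: pointer towards the tester's -x (red dot); 1.57: pointer towards the tester's +y, at the green dot. It stays where it is left; it ends at 2.4.
- charger_mid (a point): White charger, 100 x 58 x 28 mm, already tested: leave it. Its centre, x along its length.
- meter: Yellow multimeter, 150 x 75 x 41 mm, lying flat: leave it. Origin at the centre of its underside.
- driver: Screwdriver with a red handle, 200 mm long, lying on the bench: leave it. Origin at its middle.

How it is judged:
By the outcome, as a careful person would: the job done as asked, in the order asked, and still so for the second after the job is handed in, with the robot touching nothing.
It also fails if it takes over 72 s, if anything falls off the work surface, if the arm or the gripper's body presses on something with over 40 N, if the wrist force passes 120 N, or if a joint passes its speed limit or range.

## Working session

There is one attempt and no reset: what is moved stays moved. The work goes in short steps, Python scripts to look and compute and a tool call to move; the robot and the scene stay as the last step left them, time stands still between calls to the robot, and variables do not carry over. Pictures are saved under pics/ and viewed, about 8 in all and at most 12, crops included, and the job is handed in when it is done.

Besides the shell and the picture viewer there is one more tool, called after "Call:" by a JSON object that holds its "fn" and its "kwargs". send_rows: Moves the arm, as the interface text tells. Its arguments: {"type":"object","properties":{"increments":{"type":"array"},"newtons":{"type":"number"}},"required":["increments"]}

```bash
mkdir -p pics; ls; cat > h.py <<'E'
import numpy as np, cv2
from scipy.spatial.transform import Rotation as Ro
from workcell import bot
def shot(n,f):
    c=bot.capture(n); cv2.imwrite(f'pics/{f}.png',c['img'][...,::-1]); np.savez(f'pics/{f}.npz',**c); return c
def cloud(c):
    h,w=c['z_map'].shape; f=h/2/np.tan(np.radians(c['fov_y'])/2)
    v,u=np.mgrid[:h,:w]; z=c['z_map']
    P=np.stack([(u-c['cx'])/f*z,(v-c['cy'])/f*z,z],-1)
    return (P-c['t'])@c['R']
E
python3 - <<'E'
from h import *
s=bot.get_state(); print(s, bot.grasp_offset)
a=shot('top','top0'); b=shot('side','side0')
cv2.imwrite('pics/v0.png',cv2.resize(np.hstack([a['img'],b['img']])[...,::-1],(800,300)))
for c in(a,b): print(c['fov_y'],c['cx'],c['cy'],c['R'],c['t'])
E
```

```text
pics
{'time': 0.0, 'joint_positions': array([ 9.15882908e-01,  1.59039958e-01,  1.59828948e+00, -1.35385287e-05,
        1.38615286e+00, -2.10119213e-01]), 'dq': array([ 0.00254121,  0.0015501 , -0.00212292, -0.00038033, -0.00177863,
        0.00069047]), 'joint_torque': array([-1.95229218e-04, -3.85579455e+01, -3.22106838e+01,  7.01554609e-02,
        3.79449001e-02, -1.54518148e-04]), 'eef_pos': array([0.24699696, 0.51845928, 0.17579541]), 'eef_rot': array([-6.92759695e-01, -3.06345899e+00,  2.70300228e-03]), 'wrist_force': array([ 0.31363385, -0.29502454,  0.23858669]), 'torque': array([0.01745987, 0.02516815, 0.01796393]), 'opening': 1.002166779637562} 0.0187
48.04250370895871 286.29568432863124 208.21191379198444 [[ 0.00370284 -0.99992335  0.01181479]
 [-0.98534164 -0.00566341 -0.1704986 ]
 [ 0.17055245 -0.01101028 -0.98528708]] [0.00819708 0.53144738 1.29389703]
54.990405121331825 279.5566819430697 202.66559975958464 [[ 0.9961755  -0.08615588 -0.01454433]
 [-0.07047581 -0.69390049 -0.71661375]
 [ 0.05164817  0.71489809 -0.69731857]] [-0.52547863  0.10606731  1.21618857]
```

View pics/top0.png

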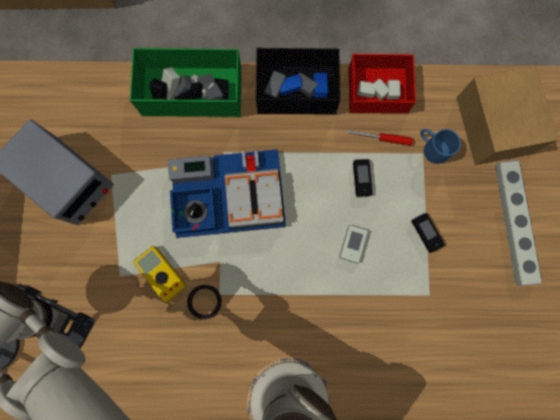

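The top view shows bricks at px (362,178) and (428,232), the charger at (354,243), and the tester around (230,192) with the carrier at (254,195) and dial at (195,209).

```bash
python3 - <<'E'
from h import *
def rect(P,m,n):
    q=P[m][:,:2].astype(np.float32)
    (c,s,a)=cv2.minAreaRect((q*1000).astype(np.float32)); print(n,m.sum(),np.round(c,1),np.round(s,1),round(a,2),'zmed',np.median(P[m][:,2]).round(4))
for f in('top0','side0'):
    c=np.load(f'pics/{f}.npz'); P=cloud(c); h=P[...,2]; img=c['img'].astype(int)
    ok=(c['z_map']>0)
    x,y=P[...,0],P[...,1]
    def near(px,r):  # px on top
        return ok&(np.hypot(x-px[0],y-px[1])<r)
    if f=='top0':
        pts={k:P[v,u] for k,(u,v) in dict(A=(362,178),B=(428,232),ch=(354,243),car=(254,195),dial=(195,209),catch=(251,160)).items()}
        for k in pts: print(k,pts[k].round(3))
    for k in('A','B','ch'):
        m=near(pts[k],.08)&(h>.015)&(h<.045)
        n,l,st,_=cv2.connectedComponentsWithStats(m.astype(np.uint8)); i=1+np.argmax(st[1:,4]); rect(P,l==i,f+' '+k)
    m=near(pts['car'],.13)&(h>.062)&(h<.085)
    n,l,st,_=cv2.connectedComponentsWithStats(m.astype(np.uint8)); i=1+np.argmax(st[1:,4]); rect(P,l==i,f+' car')
    hsv=cv2.cvtColor(c['img'],cv2.COLOR_RGB2HSV)
    blue=near(pts['car'],.3)&(hsv[...,0]>100)&(hsv[...,0]<125)&(hsv[...,1]>120)&(h>.02)&(h<.075)
    blue=cv2.morphologyEx(blue.astype(np.uint8),cv2.MORPH_CLOSE,np.ones((9,9)))
    n,l,st,_=cv2.connectedComponentsWithStats(blue);i=1+np.argmax(st[1:,4]); rect(P,(l==i)&(h>.02)&(h<.08),f+' tester')
a=cv2.imread('pics/top0.png')[140:250,150:300]; b=cv2.imread('pics/side0.png')
cv2.imwrite('pics/v1.png',np.hstack([cv2.resize(a,(450,330),interpolation=3),cv2.resize(b,(350,330),interpolation=3)]))
E
```

```text
A [ 0.624 -0.209  0.032]
B [ 0.467 -0.395  0.031]
ch [ 0.435 -0.183  0.027]
car [0.565 0.102 0.068]
dial [0.526 0.267 0.057]
catch [0.671 0.113 0.052]
top0 A 623 [ 628.8 -213.2] [111.1  48.8] 4.07 zmed 0.0295
top0 B 671 [ 466.5 -397.7] [110.8  49.3] 27.8 zmed 0.0296
top0 ch 716 [ 433.8 -183. ] [ 58.4 100.5] 73.28 zmed 0.0277
top0 car 2801 [558.5 103.1] [151.2 150.2] 6.2 zmed 0.0706
top0 tester 2365 [580.1 181.5] [226.9 312.6] 5.92 zmed 0.0316
side0 A 739 [ 629.9 -213. ] [110.1  50.5] 4.48 zmed 0.0321
side0 B 1036 [ 469.2 -398. ] [110.5  49.2] 28.23 zmed 0.0319
side0 ch 751 [ 435.8 -182.9] [ 61.1 100.4] 72.21 zmed 0.03
side0 car 1653 [564.4 103.7] [158.  154.9] 6.24 zmed 0.0734
side0 tester 192 [677.   64.4] [62.7 68.3] 3.31 zmed 0.0332
```

View pics/v1.png

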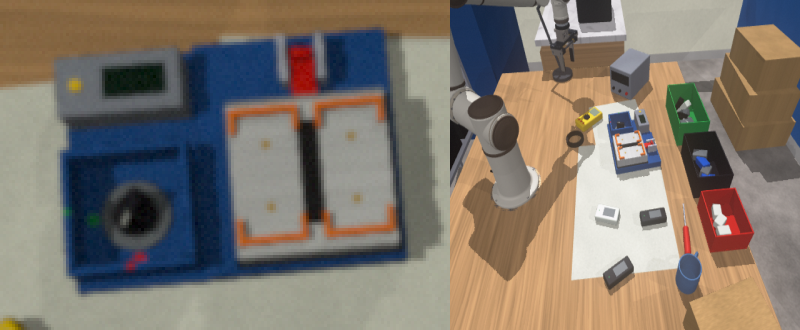

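Yaw of the tester is about 6.1°, with the carrier centre at about (558.5, 103) mm. Next I'll make a move helper and work out the approach to brick A.

```bash
cat >> h.py <<'E'
def fcloud(c):
    h,w=c['z_map'].shape; f=h/2/np.tan(np.radians(c['fov_y'])/2)
    v,u=np.mgrid[:h,:w]; dx,dy=u-c['cx'],v-c['cy']; r=np.hypot(dx,dy)+1e-9; th=r/f
    k=np.tan(np.minimum(th,1.4))/r*c['z_map']; ok=(c['z_map']>0)&(th<1.3)
    P=(np.stack([dx*k,dy*k,c['z_map']],-1)-c['t'])@c['R']; P[~ok]=np.nan
    return P
def rect(P,m,n=''):
    l=cv2.connectedComponentsWithStats(m.astype(np.uint8)); i=1+np.argmax(l[2][1:,4]); m=l[1]==i
    c,s,a=cv2.minAreaRect((P[m][:,:2]*1000).astype(np.float32))
    print(n,m.sum(),np.round(c,1),np.round(s,1),round(a,2),'z',np.median(P[m][:,2]).round(4))
def go(*T):
    """targets (x,y,z mm, yaw deg of tool y) -> increments from measured pose"""
    s=bot.get_state(); p=s['eef_pos']; R=Ro.from_rotvec(s['eef_rot'])
    print('t',round(s['time'],2),'pos',(p*1000).round(1),'yaw',np.degrees(np.arctan2(*R.as_matrix()[[1,0],1])).round(2),'F',s['wrist_force'].round(1),'op',round(s['opening'],3),'q',s['joint_positions'].round(2))
    for x,y,z,w in T:
        w=np.radians(w); Y=np.array([np.cos(w),np.sin(w),0]);Z=np.array([0,0,-1.]); X=np.cross(Y,Z)
        G=Ro.from_matrix(np.stack([X,Y,Z],1))
        print((x,y,z),'shift',R.inv().apply(np.array([x,y,z])-p*1000).round(1),'turn',(R.inv()*G).as_rotvec().round(3))
E
python3 -c "
from h import *
go((629,-213,140,94.2))"
```

```text
t 0.1 pos [247.  518.5 175.9] yaw 64.52 F [ 0.  -0.2  1.4] op 1.004 q [ 0.92  0.16  1.6  -0.    1.39 -0.21]
(629, -213, 140) shift [-659.6 -495.9   36.5] turn [-0.002 -0.001 -0.518]
```

Call:
{"fn": "send_rows", "kwargs": {"increments": [{"tx": -30, "ty": -22, "tz": 2}, {"tx": -80, "ty": -60, "tz": 4}, {"tx": -130, "ty": -98, "tz": 6}, {"tx": -180, "ty": -135, "tz": 8}, {"tx": -230, "ty": -173, "tz": 10}, {"tx": -280, "ty": -210, "tz": 13}, {"tx": -330, "ty": -248, "tz": 16}, {"tx": -380, "ty": -286, "tz": 18}]}}

```text
validation failed for argument at $.in...
```

Call:
{"fn": "send_rows", "kwargs": {"increments": [{"tx": -50, "ty": -38, "tz": 2, "az": -0.07}, {"tx": -100, "ty": -75, "tz": 5, "az": -0.15}, {"tx": -150, "ty": -113, "tz": 8, "az": -0.23}, {"tx": -200, "ty": -150, "tz": 10, "az": -0.31}, {"tx": -245, "ty": -184, "tz": 12, "az": -0.39}, {"tx": -270, "ty": -203, "tz": 15, "az": -0.47}, {"tx": -280, "ty": -210, "tz": 18, "az": -0.518}, {"tx": -280, "ty": -210, "tz": 18, "az": -0.518}]}}

```text
validation failed for argument at $.in...
```

```bash
python3 - <<'E'
from h import *
c=shot('wrist','w1'); P=fcloud(c); h=P[...,2]
near=lambda x,y,r:np.hypot(P[...,0]-x,P[...,1]-y)<r
rect(P,near(.629,-.213,.08)&(h>.018)&(h<.045),'A')
rect(P,near(.468,-.398,.08)&(h>.018)&(h<.045),'B')
g=(h<.01)&near(.629,-.213,.15); print('table z',np.nanmedian(h[g]))
go((629,-213,60,94.2),(629,-213,4,94.2))
E
```

```text
Traceback (most recent call last):
  File "h.py", line 18, in rect
    l=cv2.connectedComponentsWithStats(m.astype(np.uint8)); i=1+np.argmax(l[2][1:,4]); m=l[1]==i
                                                                ~~~~~~~~~^^^^^^^^^^^^
ValueError: attempt to get argmax of an empty sequence
```

View pics/w1.png

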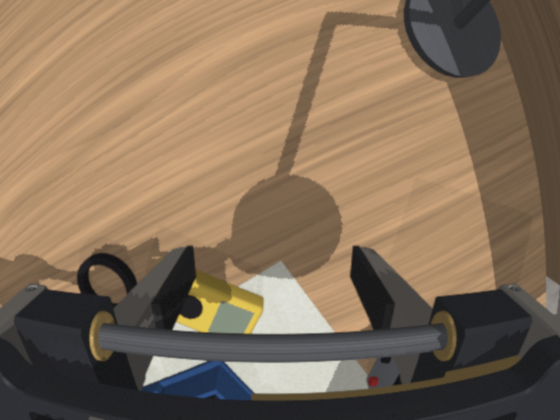

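The wrist view at the start pose shows the meter at (220,310), the lamp base and the tester corner. The rows were refused, so I'll fill in every key.

Call:
{"fn": "send_rows", "kwargs": {"increments": [{"tx": -30, "ty": -22, "tz": 2, "ax": 0, "ay": 0, "az": 0, "gripper": 1}, {"tx": -80, "ty": -60, "tz": 4, "ax": 0, "ay": 0, "az": 0, "gripper": 1}, {"tx": -130, "ty": -98, "tz": 6, "ax": 0, "ay": 0, "az": 0, "gripper": 1}, {"tx": -180, "ty": -135, "tz": 8, "ax": 0, "ay": 0, "az": 0, "gripper": 1}, {"tx": -230, "ty": -173, "tz": 10, "ax": 0, "ay": 0, "az": 0, "gripper": 1}, {"tx": -280, "ty": -210, "tz": 13, "ax": 0, "ay": 0, "az": 0, "gripper": 1}, {"tx": -330, "ty": -248, "tz": 16, "ax": 0, "ay": 0, "az": 0, "gripper": 1}, {"tx": -380, "ty": -286, "tz": 18, "ax": 0, "ay": 0, "az": 0, "gripper": 1}]}}

```text
time: 1.15
eef_pos: [0.4673, 0.0965, 0.1587]
eef_rot: [0.693, 3.064, 0.0]
wrist_force: [1.1, 0.0, 0.6]
opening: 1.001
```

Call:
{"fn": "send_rows", "kwargs": {"increments": [{"tx": -50, "ty": -38, "tz": 2, "ax": 0, "ay": 0, "az": -0.07, "gripper": 1}, {"tx": -100, "ty": -75, "tz": 5, "ax": 0, "ay": 0, "az": -0.15, "gripper": 1}, {"tx": -150, "ty": -113, "tz": 8, "ax": 0, "ay": 0, "az": -0.23, "gripper": 1}, {"tx": -200, "ty": -150, "tz": 10, "ax": 0, "ay": 0, "az": -0.31, "gripper": 1}, {"tx": -245, "ty": -184, "tz": 12, "ax": 0, "ay": 0, "az": -0.39, "gripper": 1}, {"tx": -270, "ty": -203, "tz": 15, "ax": 0, "ay": 0, "az": -0.47, "gripper": 1}, {"tx": -280, "ty": -210, "tz": 18, "ax": 0, "ay": 0, "az": -0.518, "gripper": 1}, {"tx": -280, "ty": -210, "tz": 18, "ax": 0, "ay": 0, "az": -0.518, "gripper": 1}]}}

```text
time: 2.15
eef_pos: [0.6288, -0.2121, 0.1398]
eef_rot: [0.112, -3.138, -0.001]
wrist_force: [-0.0, 1.3, -0.4]
opening: 1.005
```

```bash
python3 - <<'E'
from h import *
go((629,-213,60,94.2),(629,-213,4,94.2))
c=shot('wrist','w2'); P=fcloud(c); h=P[...,2]
near=lambda x,y,r:np.hypot(P[...,0]-x,P[...,1]-y)<r
rect(P,near(.629,-.213,.08)&(h>.018)&(h<.045),'A')
g=(h<.01)&near(.629,-.213,.15); print('table z',np.nanmedian(h[g]))
try: rect(P,near(.468,-.398,.08)&(h>.018)&(h<.045),'B')
except Exception as e: print(e)
E
```

```text
t 2.15 pos [ 628.8 -212.1  139.8] yaw 94.1 F [-0.   1.3 -0.4] op 1.005 q [-0.51  0.41  1.36 -0.    1.37 -2.15]
(629, -213, 60) shift [-0.2 -0.9 79.8] turn [ 0.001 -0.001 -0.002]
(629, -213, 4) shift [ -0.3  -1.  135.8] turn [ 0.001 -0.001 -0.002]
A 4857 [ 628.9 -213.6] [108.7  48.4] 4.07 z 0.0311
table z 0.0017732927491213967
B 3827 [ 469.7 -397.4] [110.5  47.6] 27.92 z 0.031
```

Call:
{"fn": "send_rows", "kwargs": {"increments": [{"tx": 0, "ty": -1, "tz": 20, "ax": 0, "ay": 0, "az": 0, "gripper": 1}, {"tx": 0, "ty": -1, "tz": 50, "ax": 0, "ay": 0, "az": 0, "gripper": 1}, {"tx": 0, "ty": -1, "tz": 80, "ax": 0, "ay": 0, "az": 0, "gripper": 1}, {"tx": 0, "ty": -1, "tz": 105, "ax": 0, "ay": 0, "az": 0, "gripper": 1}, {"tx": 0, "ty": -1, "tz": 122, "ax": 0, "ay": 0, "az": 0, "gripper": 1}, {"tx": 0, "ty": -1, "tz": 132, "ax": 0, "ay": 0, "az": 0, "gripper": 1}, {"tx": 0, "ty": -1, "tz": 135, "ax": 0, "ay": 0, "az": 0, "gripper": 1}, {"tx": 0, "ty": -1, "tz": 135, "ax": 0, "ay": 0, "az": 0, "gripper": 0.3}], "newtons": 25}}

```text
time: 3.2
eef_pos: [0.6298, -0.2129, 0.0065]
eef_rot: [-0.115, 3.138, -0.001]
wrist_force: [-0.1, 0.9, 0.4]
opening: 0.914
```

Call:
{"fn": "send_rows", "kwargs": {"increments": [{"tx": 0, "ty": 0, "tz": 0, "ax": 0, "ay": 0, "az": 0, "gripper": 0.3}, {"tx": 0, "ty": 0, "tz": 0, "ax": 0, "ay": 0, "az": 0, "gripper": 0.3}, {"tx": 0, "ty": 0, "tz": 0, "ax": 0, "ay": 0, "az": 0, "gripper": 0.3}, {"tx": 0, "ty": 0, "tz": 0, "ax": 0, "ay": 0, "az": 0, "gripper": 0.3}, {"tx": 0, "ty": 0, "tz": -10, "ax": 0, "ay": 0, "az": 0, "gripper": 0.3}, {"tx": 0, "ty": 0, "tz": -40, "ax": 0, "ay": 0, "az": 0, "gripper": 0.3}, {"tx": 0, "ty": 0, "tz": -80, "ax": 0, "ay": 0, "az": 0, "gripper": 0.3}, {"tx": 0, "ty": 0, "tz": -130, "ax": 0, "ay": 0, "az": 0, "gripper": 0.3}], "newtons": 25}}

```text
time: 4.2
eef_pos: [0.6287, -0.2123, 0.1369]
eef_rot: [0.115, -3.138, -0.001]
wrist_force: [-0.0, 0.2, 0.3]
opening: 0.304
```

```bash
python3 - <<'E'
from h import *
go((554.2,142.9,140,96.1))
E
```

```text
t 4.2 pos [ 628.7 -212.3  136.9] yaw 94.19 F [-0.   0.2  0.3] op 0.304 q [-0.51  0.41  1.37  0.    1.36 -2.15]
(554.2, 142.9, 140) shift [ 48.3 359.6  -2.8] turn [ 0.001 -0.001 -0.033]
```

```bash
python3 - <<'E'
from h import *
c=shot('wrist','w3'); P=fcloud(c); h=P[...,2]
near=lambda x,y,r:np.hypot(P[...,0]-x,P[...,1]-y)<r
rect(P,near(.629,-.213,.08)&(h>.018)&(h<.06),'A')
E
```

```text
A 4952 [ 629.3 -213.5] [110.3  48.3] 4.33 z 0.0311
```

View pics/w3.png

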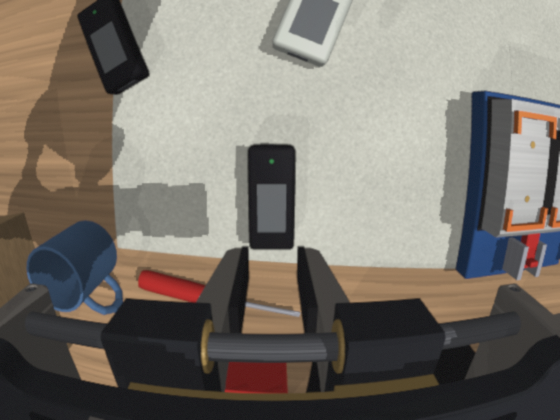

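The brick has not moved (px 270,195). The fingers hadn't finished closing before the lift, so this time I'll descend with a narrower opening and dwell longer.

Call:
{"fn": "send_rows", "kwargs": {"increments": [{"tx": 0, "ty": -1, "tz": 5, "ax": 0, "ay": 0, "az": 0, "gripper": 0.75}, {"tx": 0, "ty": -1, "tz": 15, "ax": 0, "ay": 0, "az": 0, "gripper": 0.75}, {"tx": 0, "ty": -1, "tz": 30, "ax": 0, "ay": 0, "az": 0, "gripper": 0.75}, {"tx": 0, "ty": -1, "tz": 55, "ax": 0, "ay": 0, "az": 0, "gripper": 0.75}, {"tx": 0, "ty": -1, "tz": 85, "ax": 0, "ay": 0, "az": 0, "gripper": 0.75}, {"tx": 0, "ty": -1, "tz": 115, "ax": 0, "ay": 0, "az": 0, "gripper": 0.75}, {"tx": 0, "ty": -1, "tz": 130, "ax": 0, "ay": 0, "az": 0, "gripper": 0.75}, {"tx": 0, "ty": -1, "tz": 132, "ax": 0, "ay": 0, "az": 0, "gripper": 0.75}], "newtons": 25}}

```text
time: 5.25
eef_pos: [0.628, -0.2128, 0.0017]
eef_rot: [0.115, -3.136, -0.003]
wrist_force: [0.1, 0.2, 0.7]
opening: 0.752
```

Call:
{"fn": "send_rows", "kwargs": {"increments": [{"tx": 0, "ty": 0, "tz": 0, "ax": 0, "ay": 0, "az": 0, "gripper": 0.3}, {"tx": 0, "ty": 0, "tz": 0, "ax": 0, "ay": 0, "az": 0, "gripper": 0.3}, {"tx": 0, "ty": 0, "tz": 0, "ax": 0, "ay": 0, "az": 0, "gripper": 0.3}, {"tx": 0, "ty": 0, "tz": 0, "ax": 0, "ay": 0, "az": 0, "gripper": 0.3}, {"tx": 0, "ty": 0, "tz": 0, "ax": 0, "ay": 0, "az": 0, "gripper": 0.3}, {"tx": 0, "ty": 0, "tz": 0, "ax": 0, "ay": 0, "az": 0, "gripper": 0.3}, {"tx": 0, "ty": 0, "tz": 0, "ax": 0, "ay": 0, "az": 0, "gripper": 0.3}, {"tx": 0, "ty": 0, "tz": 0, "ax": 0, "ay": 0, "az": 0, "gripper": 0.3}], "newtons": 25}}

```text
time: 6.25
eef_pos: [0.6293, -0.2136, 0.0038]
eef_rot: [0.115, -3.139, -0.0]
wrist_force: [-1.8, 0.0, -0.3]
opening: 0.298
```

```bash
python3 - <<'E'
from h import *
go((628.8,-213.5,4,94.2))
c=shot('wrist','w4'); P=fcloud(c); h=P[...,2]
near=lambda x,y,r:np.hypot(P[...,0]-x,P[...,1]-y)<r
rect(P,near(.629,-.213,.12)&(h>.018)&(h<.06),'A')
b=shot('top','top4')
cv2.imwrite('pics/v4.png',np.hstack([c['img'],cv2.resize(b['img'][120:225,310:415],(420,420))])[...,::-1][:, :, :])
i=cv2.imread('pics/v4.png'); cv2.imwrite('pics/v4.png',cv2.resize(i,(790,340)))
E
```

```text
t 6.25 pos [ 629.3 -213.6    3.8] yaw 94.19 F [-1.8  0.  -0.3] op 0.298 q [-0.51  0.55  1.45 -0.    1.14 -2.15]
(628.8, -213.5, 4) shift [ 0.5  0.1 -0.2] turn [ 0. -0. -0.]
A 11427 [ 629.7 -214. ] [110.4  53.5] 0.78 z 0.0313
```

View pics/v4.png

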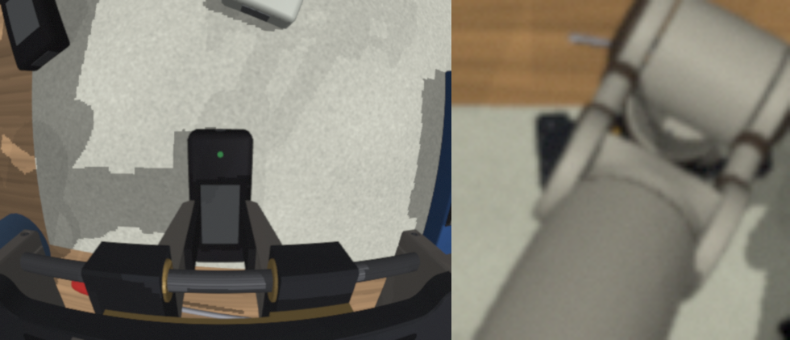

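The fingers appear to hug the brick's sides (about px 195 and 258) although the opening reads 0.30. I'll command fully shut, dwell briefly, then lift a little to test the grip.

Call:
{"fn": "send_rows", "kwargs": {"increments": [{"tx": 0, "ty": 0, "tz": 0, "ax": 0, "ay": 0, "az": 0, "gripper": 0}, {"tx": 0, "ty": 0, "tz": 0, "ax": 0, "ay": 0, "az": 0, "gripper": 0}, {"tx": 0, "ty": 0, "tz": 0, "ax": 0, "ay": 0, "az": 0, "gripper": 0}, {"tx": 0, "ty": 0, "tz": 0, "ax": 0, "ay": 0, "az": 0, "gripper": 0}, {"tx": 0, "ty": 0, "tz": -5, "ax": 0, "ay": 0, "az": 0, "gripper": 0}, {"tx": 0, "ty": 0, "tz": -10, "ax": 0, "ay": 0, "az": 0, "gripper": 0}, {"tx": 0, "ty": 0, "tz": -20, "ax": 0, "ay": 0, "az": 0, "gripper": 0}, {"tx": 0, "ty": 0, "tz": -30, "ax": 0, "ay": 0, "az": 0, "gripper": 0}], "newtons": 30}}

```text
time: 7.35
eef_pos: [0.6296, -0.2137, 0.0349]
eef_rot: [-0.115, 3.139, -0.001]
wrist_force: [0.4, -1.0, 0.1]
opening: 0.004
```

```bash
python3 - <<'E'
from h import *
go((628.8,-213.5,4,94.2))
c=shot('wrist','w5'); P=fcloud(c); h=P[...,2]
near=lambda x,y,r:np.hypot(P[...,0]-x,P[...,1]-y)<r
m=near(.61,-.213,.05)&(h>.018)&(h<.09); print(np.median(h[m]))
cv2.imwrite('pics/v5.png',c['img'][150:,100:460][...,::-1])
E
```

```text
t 7.35 pos [ 629.6 -213.7   34.9] yaw 94.2 F [ 0.4 -1.   0.1] op 0.004 q [-0.51  0.52  1.44 -0.    1.19 -2.15]
(628.8, -213.5, 4) shift [ 0.8  0.3 30.9] turn [-0.     0.001 -0.   ]
0.031143984060639462
```

View pics/v5.png

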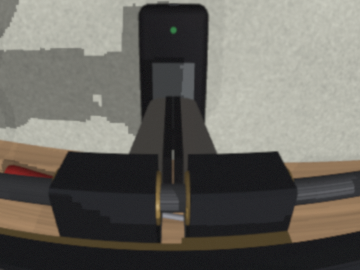

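The fingers are shut at about 35 mm height and the brick was not held. I'll check the finger geometry in the recorded clouds against the reported TCP.

```bash
python3 - <<'E'
from h import *
for f,tcp in(('w1',(247,518.5,175.9)),('w3',(628.7,-212.3,136.9)),('w4',(629.3,-213.6,3.8)),('w5',(629.6,-213.7,34.9))):
    c=dict(np.load(f'pics/{f}.npz')); P=fcloud(c)*1000
    D=P-np.array(tcp); 
    w=np.radians(94.2 if f!='w1' else 64.5); y=np.array([np.cos(w),np.sin(w),0]); x=np.cross(y,[0,0,-1.])
    L=np.stack([D@x,D@y,-D[...,2]],-1)
    fo=420/2/np.tan(np.radians(c['fov_y'])/2)
    cam=-(c['R'].T@c['t'])*1000-np.array(tcp); X=c['R']@(np.array(tcp)/1000)+c['t']; th=np.arctan2(np.hypot(*X[:2]),X[2]); px=fo*th*X[:2]/np.hypot(*X[:2])+[c['cx'],c['cy']]
    print(f,'cam in tool',np.round([cam@x,cam@y,-cam[2]],1),'TCP px',px.round(1),'depth',X[2].round(3), 'fov',c['fov_y'].round(1))
    m=(abs(L[...,0])<40)&(abs(L[...,1])<70)&(L[...,2]<0 if f!='w3' else L[...,2]<30)&(L[...,2]>-100)
    print('  finger px',m.sum())
    for lo in range(-80,10,10):
        k=m&(L[...,2]>=lo)&(L[...,2]<lo+10)
        if k.sum()>20: q=L[k]; print('   z',lo,k.sum(),'x',q[:,0].min().round(),q[:,0].max().round(),'y',np.percentile(q[:,1],[0,25,50,75,100]).round(), 'inner',q[q[:,1]<0][:,1].max().round() if (q[:,1]<0).any() else '',q[q[:,1]>0][:,1].min().round() if (q[:,1]>0).any() else '')
E
```

```text
w1 cam in tool [  80.4    0.9 -209.1] TCP px [271.6 236.7] depth 0.223 fov 65.7
  finger px 5642
   z -80 984 x -11.0 11.0 y [-60. -46.  46.  48.  62.] inner -45.0 46.0
   z -70 799 x -11.0 10.0 y [-59. -46. -45.  47.  61.] inner -45.0 46.0
   z -60 670 x -11.0 10.0 y [-59. -46.   1.  47.  60.] inner -45.0 46.0
   z -50 538 x -11.0 10.0 y [-57. -46.  46.  47.  59.] inner -45.0 46.0
   z -40 47 x -9.0 9.0 y [-54. -45.  47.  47.  56.] inner -45.0 46.0
w3 cam in tool [ 8.000e+01  1.000e-01 -2.091e+02] TCP px [272.2 236.6] depth 0.223 fov 65.7
  finger px 4360
   z -80 747 x -11.0 10.0 y [-29. -19. -13.  20.  29.] inner -13.0 14.0
   z -70 576 x -11.0 10.0 y [-28. -18.  14.  19.  29.] inner -13.0 14.0
   z -60 496 x -11.0 10.0 y [-27. -18.  14.  18.  28.] inner -13.0 14.0
   z -50 388 x -11.0 10.0 y [-26. -17. -14.  18.  27.] inner -14.0 14.0
   z -40 26 x 6.0 10.0 y [-23. -15.  14.  18.  23.] inner -14.0 14.0
w4 cam in tool [  80.2    0.3 -209.1] TCP px [272.3 236.5] depth 0.223 fov 65.7
  finger px 11980
   z -80 751 x -11.0 10.0 y [-29. -19. -13.  20.  29.] inner -13.0 14.0
   z -70 578 x -11.0 10.0 y [-28. -18.  14.  19.  29.] inner -13.0 14.0
   z -60 490 x -11.0 10.0 y [-27. -18. -13.  18.  27.] inner -13.0 14.0
   z -50 390 x -11.0 10.0 y [-27. -17.  14.  17.  26.] inner -14.0 14.0
   z -40 25 x 5.0 10.0 y [-19. -14. -14.  17.  23.] inner -14.0 14.0
   z -30 7621 x -40.0 40.0 y [-24. -10.   0.  10.  24.] inner -0.0 0.0
w5 cam in tool [  80.3    0.3 -209. ] TCP px [272.4 236.5] depth 0.223 fov 65.7
  finger px 3751
   z -80 601 x 9.0 10.0 y [-15.  -7.   0.   8.  16.] inner -0.0 0.0
   z -70 527 x 8.0 10.0 y [-15.  -7.  -0.   7.  15.] inner -0.0 0.0
   z -60 404 x 8.0 10.0 y [-14.  -6.   0.   7.  14.] inner -0.0 0.0
   z -50 305 x 8.0 10.0 y [-13.  -6.  -0.   6.  13.] inner -0.0 0.0
```

The cloud shows why: the visible fingers end about 38 mm short of the reported TCP, so the tool was closing above the brick. I'll measure that offset precisely.

```bash
python3 - <<'E'
from h import *
for f,tcp,w in(('w1',(247,518.5,175.9),64.5),('w3',(628.7,-212.3,136.9),94.2),('w5',(629.6,-213.7,34.9),94.2)):
    c=dict(np.load(f'pics/{f}.npz')); P=fcloud(c)*1000; D=P-np.array(tcp); w=np.radians(w)
    y=np.array([np.cos(w),np.sin(w),0]); x=np.cross(y,[0,0,-1.]); L=np.stack([D@x,D@y,-D[...,2]],-1)
    m=(abs(L[...,0])<14)&(abs(L[...,1])<70)&(L[...,2]<-5)&(L[...,2]>-100)
    for s in(-1,1):
        q=L[m&(L[...,1]*s>0)][:,2]; print(f,s,np.sort(q)[-8:].round(1))
    print(' row of tip px', np.argwhere(m)[:,0].min())
go((628.8,-213.5,-33.5,94.2))
E
```

```text
w1 -1 [-39.6 -39.6 -39.4 -39.4 -39.  -38.9 -38.8 -38.3]
w1 1 [-39.1 -39.1 -39.1 -39.  -39.  -39.  -38.8 -38.5]
 row of tip px 246
w3 -1 [-39.7 -39.6 -39.4 -39.4 -39.4 -39.3 -39.  -38.6]
w3 1 [-39.6 -39.6 -39.5 -39.3 -39.2 -38.9 -38.7 -38.5]
 row of tip px 246
w5 -1 [-40.  -40.  -39.9 -39.8 -39.8 -39.8 -38.9 -38.6]
w5 1 [-39.4 -39.4 -39.2 -39.  -38.8 -38.7 -38.6 -38.6]
 row of tip px 246
t 7.4 pos [ 630.7 -214.3   36.6] yaw 94.2 F [ 0.7 -0.1  1. ] op 0.006 q [-0.51  0.51  1.44  0.    1.19 -2.15]
(628.8, -213.5, -33.5) shift [ 2.   1.  70.1] turn [-0.002  0.003 -0.   ]
```

Fingertips are consistently 38.5 mm behind the reported TCP, in three frames. I'll use tip height = reported z + 38.5 mm, first opening, then descending with a force check.

Call:
{"fn": "send_rows", "kwargs": {"increments": [{"tx": 1, "ty": 0, "tz": 0, "ax": 0, "ay": 0, "az": 0, "gripper": 0.75}, {"tx": 1, "ty": 0, "tz": 0, "ax": 0, "ay": 0, "az": 0, "gripper": 0.75}, {"tx": 1, "ty": 0, "tz": 0, "ax": 0, "ay": 0, "az": 0, "gripper": 0.75}, {"tx": 1, "ty": 0, "tz": 0, "ax": 0, "ay": 0, "az": 0, "gripper": 0.75}, {"tx": 1, "ty": 0, "tz": 0, "ax": 0, "ay": 0, "az": 0, "gripper": 0.75}, {"tx": 1, "ty": 0, "tz": 5, "ax": 0, "ay": 0, "az": 0, "gripper": 0.75}, {"tx": 1, "ty": 0, "tz": 15, "ax": 0, "ay": 0, "az": 0, "gripper": 0.75}, {"tx": 1, "ty": 0, "tz": 30, "ax": 0, "ay": 0, "az": 0, "gripper": 0.75}], "newtons": 30}}

```text
time: 8.4
eef_pos: [0.6285, -0.2137, 0.0031]
eef_rot: [-0.115, 3.139, -0.0]
wrist_force: [0.1, -0.0, -0.0]
opening: 0.75
```

Call:
{"fn": "send_rows", "kwargs": {"increments": [{"tx": 0, "ty": 0, "tz": 10, "ax": 0, "ay": 0, "az": 0, "gripper": 0.75}, {"tx": 0, "ty": 0, "tz": 20, "ax": 0, "ay": 0, "az": 0, "gripper": 0.75}, {"tx": 0, "ty": 0, "tz": 26, "ax": 0, "ay": 0, "az": 0, "gripper": 0.75}, {"tx": 0, "ty": 0, "tz": 30, "ax": 0, "ay": 0, "az": 0, "gripper": 0.75}, {"tx": 0, "ty": 0, "tz": 32, "ax": 0, "ay": 0, "az": 0, "gripper": 0.75}, {"tx": 0, "ty": 0, "tz": 32, "ax": 0, "ay": 0, "az": 0, "gripper": 0.5}, {"tx": 0, "ty": 0, "tz": 32, "ax": 0, "ay": 0, "az": 0, "gripper": 0.3}, {"tx": 0, "ty": 0, "tz": 32, "ax": 0, "ay": 0, "az": 0, "gripper": 0.3}], "newtons": 30}}

```text
time: 9.4
eef_pos: [0.6286, -0.2138, -0.0278]
eef_rot: [-0.115, 3.139, -0.0]
wrist_force: [0.1, -0.3, 0.6]
opening: 0.521
```

Contact at opening 0.521, which is 48 mm, so the grip holds. Lifting now.

Call:
{"fn": "send_rows", "kwargs": {"increments": [{"tx": 0, "ty": 0, "tz": 0, "ax": 0, "ay": 0, "az": 0, "gripper": 0.3}, {"tx": 0, "ty": 0, "tz": -5, "ax": 0, "ay": 0, "az": 0, "gripper": 0.3}, {"tx": 0, "ty": 0, "tz": -15, "ax": 0, "ay": 0, "az": 0, "gripper": 0.3}, {"tx": 0, "ty": 0, "tz": -35, "ax": 0, "ay": 0, "az": 0, "gripper": 0.3}, {"tx": 0, "ty": 0, "tz": -60, "ax": 0, "ay": 0, "az": 0, "gripper": 0.3}, {"tx": 0, "ty": 0, "tz": -85, "ax": 0, "ay": 0, "az": 0, "gripper": 0.3}, {"tx": 0, "ty": 0, "tz": -105, "ax": 0, "ay": 0, "az": 0, "gripper": 0.3}, {"tx": 0, "ty": 0, "tz": -115, "ax": 0, "ay": 0, "az": 0, "gripper": 0.3}], "newtons": 30}}

```text
time: 10.4
eef_pos: [0.6292, -0.2141, 0.0891]
eef_rot: [-0.115, 3.137, -0.002]
wrist_force: [-0.5, -0.3, -3.5]
opening: 0.518
```

```bash
python3 - <<'E'
from h import *
go((554.2,142.9,90,96.1))
E
```

```text
t 10.4 pos [ 629.2 -214.1   89.1] yaw 94.2 F [-0.5 -0.3 -3.5] op 0.518 q [-0.51  0.46  1.41 -0.    1.28 -2.15]
(554.2, 142.9, 90) shift [ 48.7 361.6  -1.6] turn [-0.002  0.002 -0.033]
```

Call:
{"fn": "send_rows", "kwargs": {"increments": [{"tx": 3, "ty": 20, "tz": 0, "ax": 0, "ay": 0, "az": 0, "gripper": 0.3}, {"tx": 9, "ty": 65, "tz": 0, "ax": 0, "ay": 0, "az": 0, "gripper": 0.3}, {"tx": 17, "ty": 122, "tz": 0, "ax": 0, "ay": 0, "az": -0.01, "gripper": 0.3}, {"tx": 25, "ty": 182, "tz": 0, "ax": 0, "ay": 0, "az": -0.02, "gripper": 0.3}, {"tx": 33, "ty": 242, "tz": 0, "ax": 0, "ay": 0, "az": -0.033, "gripper": 0.3}, {"tx": 40, "ty": 300, "tz": 0, "ax": 0, "ay": 0, "az": -0.033, "gripper": 0.3}, {"tx": 46, "ty": 345, "tz": 0, "ax": 0, "ay": 0, "az": -0.033, "gripper": 0.3}, {"tx": 49, "ty": 362, "tz": 0, "ax": 0, "ay": 0, "az": -0.033, "gripper": 0.3}], "newtons": 30}}

```text
time: 11.4
eef_pos: [0.5502, 0.147, 0.0854]
eef_rot: [0.172, -3.134, -0.001]
wrist_force: [0.5, -0.8, -3.4]
opening: 0.52
```

```bash
python3 - <<'E'
from h import *
go((554.2,142.9,60,96.1))
c=shot('wrist','w6'); P=fcloud(c); h=P[...,2]
s=bot.get_state()
near=lambda x,y,r:np.hypot(P[...,0]-x,P[...,1]-y)<r
hsv=cv2.cvtColor(c['img'],cv2.COLOR_RGB2HSV)
org=(hsv[...,0]>3)&(hsv[...,0]<16)&(hsv[...,1]>150)&(hsv[...,2]>110)&(h>.066)&(h<.1)
rot=Ro.from_euler('z',-6.1,degrees=True).as_matrix(); Q=(P-[.5585,.1031,0])@rot.T*1000
n,l,st,_=cv2.connectedComponentsWithStats(org.astype(np.uint8))
for i in range(1,n):
    if st[i,4]>25: q=Q[l==i]; print(st[i,4],np.percentile(q,[2,98],axis=0).round(1).tolist())
m=(h>.1)&near(.554,.143,.09)&(hsv[...,1]<400); 
# brick bottom / front end held
L=(P-s['eef_pos'])*1000@rot.T
k=(h>.13)&(h<.16)&(abs(L[...,1])<26)&(L[...,0]<0)&(L[...,0]>-80); q=L[k]; print('held brick in tester axes rel TCP',np.percentile(q,[0.5,1,99,99.5],axis=0).round(1).tolist())
cv2.imwrite('pics/v6.png',c['img'][...,::-1])
E
```

```text
t 11.4 pos [550.2 147.   85.4] yaw 96.29 F [ 0.5 -0.8 -3.4] op 0.52 q [ 0.05  0.23  1.7   0.    1.21 -1.63]
(554.2, 142.9, 60) shift [-3.6 -4.5 25.4] turn [ 0.001 -0.003  0.003]
1011 [[-62.1, 8.3, 77.6], [-40.8, 70.2, 80.6]]
1030 [[-61.9, -71.2, 74.8], [-40.0, -8.3, 80.5]]
122 [[41.6, -70.9, 73.1], [56.0, -66.6, 80.4]]
62 [[49.0, 8.2, 78.4], [64.6, 11.4, 80.3]]
held brick in tester axes rel TCP [[-53.1, -24.9, 45.5], [-53.0, -24.6, 47.4], [-0.6, 23.8, 69.9], [-0.3, 25.0, 72.1]]
```

View pics/v6.png

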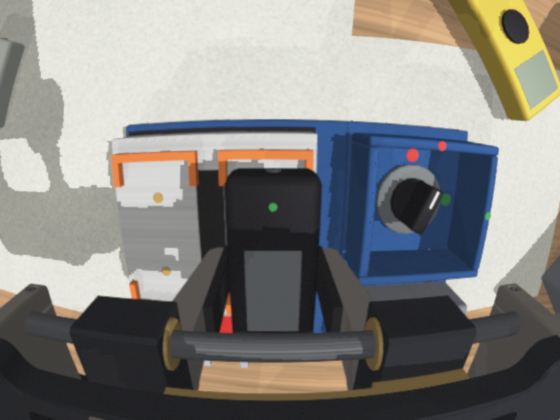

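The wrist view shows the brick held over the left seat (front frame at 112–313, row 155), the dial at (410,200), the red dot at (412,155) and the green dot at (447,198). The arm was still settling, so I'll lower it to just above the seat and re-measure.

Call:
{"fn": "send_rows", "kwargs": {"increments": [{"tx": 0, "ty": 0, "tz": 5, "ax": 0, "ay": 0, "az": 0, "gripper": 0.3}, {"tx": 0, "ty": 0, "tz": 12, "ax": 0, "ay": 0, "az": 0, "gripper": 0.3}, {"tx": 0, "ty": 0, "tz": 20, "ax": 0, "ay": 0, "az": 0, "gripper": 0.3}, {"tx": 0, "ty": 0, "tz": 27, "ax": 0, "ay": 0, "az": 0, "gripper": 0.3}, {"tx": 0, "ty": 0, "tz": 32, "ax": 0, "ay": 0, "az": 0, "gripper": 0.3}, {"tx": 0, "ty": 0, "tz": 34, "ax": 0, "ay": 0, "az": 0, "gripper": 0.3}, {"tx": 0, "ty": 0, "tz": 34, "ax": 0, "ay": 0, "az": 0, "gripper": 0.3}, {"tx": 0, "ty": 0, "tz": 34, "ax": 0, "ay": 0, "az": 0, "gripper": 0.3}], "newtons": 30}}

```text
time: 12.45
eef_pos: [0.5533, 0.1438, 0.0532]
eef_rot: [-0.167, 3.136, -0.0]
wrist_force: [0.0, 0.5, -2.6]
opening: 0.517
```

```bash
python3 - <<'E'
from h import *
go((554.0,142.8,38,96.1))
c=shot('wrist','w7'); P=fcloud(c); h=P[...,2]
hsv=cv2.cvtColor(c['img'],cv2.COLOR_RGB2HSV)
rot=Ro.from_euler('z',-6.1,degrees=True).as_matrix(); Q=(P-[.5585,.1031,0])@rot.T*1000
org=(hsv[...,0]>3)&(hsv[...,0]<16)&(hsv[...,1]>150)&(hsv[...,2]>110)&(h>.066)&(h<.1)
n,l,st,_=cv2.connectedComponentsWithStats(org.astype(np.uint8))
for i in range(1,n):
    if st[i,4]>25: q=Q[l==i]; print(st[i,4],np.percentile(q,[2,98],axis=0).round(1).tolist())
top=(h>.095)&(h<.125)&(abs(Q[...,1]-40)<27)&(Q[...,0]<15)&(Q[...,0]>-80); q=Q[top]; print(len(q),np.percentile(q,[.5,2,50,98,99.5],axis=0).round(1).tolist())
E
```

```text
t 12.45 pos [553.3 143.8  53.2] yaw 96.09 F [ 0.   0.5 -2.6] op 0.517 q [ 0.04  0.28  1.72  0.    1.15 -1.63]
(554.0, 142.8, 38) shift [-0.5 -1.1 15.2] turn [-0.     0.001 -0.   ]
1547 [[-62.2, 8.3, 77.6], [-40.2, 70.6, 80.5]]
1453 [[-62.0, -71.0, 73.6], [-39.6, -8.2, 80.5]]
169 [[41.3, 8.3, 74.2], [61.4, 12.7, 80.5]]
60 [[41.9, 69.3, 78.0], [61.6, 71.1, 80.2]]
12840 [[-54.0, 14.6, 97.7], [-53.8, 17.3, 102.3], [-22.9, 41.0, 112.1], [13.0, 65.0, 117.7], [14.5, 65.4, 123.2]]
```

Call:
{"fn": "send_rows", "kwargs": {"increments": [{"tx": 1.2, "ty": -1.6, "tz": 2, "ax": 0, "ay": 0, "az": 0, "gripper": 0.3}, {"tx": 1.2, "ty": -1.6, "tz": 5, "ax": 0, "ay": 0, "az": 0, "gripper": 0.3}, {"tx": 1.2, "ty": -1.6, "tz": 8, "ax": 0, "ay": 0, "az": 0, "gripper": 0.3}, {"tx": 1.2, "ty": -1.6, "tz": 10, "ax": 0, "ay": 0, "az": 0, "gripper": 0.3}, {"tx": 1.2, "ty": -1.6, "tz": 12, "ax": 0, "ay": 0, "az": 0, "gripper": 0.3}, {"tx": 1.2, "ty": -1.6, "tz": 14, "ax": 0, "ay": 0, "az": 0, "gripper": 0.3}, {"tx": 1.2, "ty": -1.6, "tz": 16, "ax": 0, "ay": 0, "az": 0, "gripper": 0.3}, {"tx": 1.2, "ty": -1.6, "tz": 16, "ax": 0, "ay": 0, "az": 0, "gripper": 0.3}], "newtons": 30}}

```text
time: 13.5
eef_pos: [0.5521, 0.1421, 0.0369]
eef_rot: [-0.167, 3.137, 0.0]
wrist_force: [-1.5, -0.4, -0.1]
opening: 0.521
```

The weight is carried by the seat now. Releasing with a limited opening and lifting.

Call:
{"fn": "send_rows", "kwargs": {"increments": [{"tx": 0, "ty": 0, "tz": 0, "ax": 0, "ay": 0, "az": 0, "gripper": 0.68}, {"tx": 0, "ty": 0, "tz": 0, "ax": 0, "ay": 0, "az": 0, "gripper": 0.68}, {"tx": 0, "ty": 0, "tz": 0, "ax": 0, "ay": 0, "az": 0, "gripper": 0.68}, {"tx": 0, "ty": 0, "tz": -5, "ax": 0, "ay": 0, "az": 0, "gripper": 0.68}, {"tx": 0, "ty": 0, "tz": -20, "ax": 0, "ay": 0, "az": 0, "gripper": 0.68}, {"tx": 0, "ty": 0, "tz": -45, "ax": 0, "ay": 0, "az": 0, "gripper": 0.68}, {"tx": 0, "ty": 0, "tz": -65, "ax": 0, "ay": 0, "az": 0, "gripper": 0.75}, {"tx": 0, "ty": 0, "tz": -70, "ax": 0, "ay": 0, "az": 0, "gripper": 0.75}], "newtons": 30}}

```text
time: 14.5
eef_pos: [0.5536, 0.1422, 0.1095]
eef_rot: [-0.167, 3.133, -0.0]
wrist_force: [0.1, 0.3, -0.3]
opening: 0.752
```

```bash
python3 - <<'E'
from h import *
go((469,-397.7,106,-62))
c=shot('wrist','w8'); P=fcloud(c); h=P[...,2]
hsv=cv2.cvtColor(c['img'],cv2.COLOR_RGB2HSV)
rot=Ro.from_euler('z',-6.1,degrees=True).as_matrix(); Q=(P-[.5585,.1031,0])@rot.T*1000
org=(hsv[...,0]>3)&(hsv[...,0]<16)&(hsv[...,1]>150)&(hsv[...,2]>110)&(h>.056)&(h<.1)
n,l,st,_=cv2.connectedComponentsWithStats(org.astype(np.uint8))
for i in range(1,n):
    if st[i,4]>25: q=Q[l==i]; print(st[i,4],np.percentile(q,[2,98],axis=0).round(1).tolist())
top=(h>.085)&(h<.125)&(abs(Q[...,1]-40)<32)&(abs(Q[...,0])<65); q=Q[top]; print(len(q),np.percentile(q,[.5,2,50,98,99.5],axis=0).round(1).tolist())
for k in(-50,-30,-10,10,30): 
    z=Q[top&(abs(Q[...,0]-k)<5)]; print(k,np.median(z[z[:,1]<32,2]).round(1) if len(z) else 0,np.median(z[z[:,1]>48,2]).round(1))
E
```

```text
t 14.5 pos [553.6 142.2 109.5] yaw 96.09 F [ 0.1  0.3 -0.3] op 0.752 q [ 0.04  0.21  1.68  0.    1.25 -1.64]
(469, -397.7, 106) shift [ 141.5 -527.8    3.1] turn [6.000e-03 2.000e-03 2.759e+00]
884 [[-61.6, 8.4, 66.8], [-40.0, 70.2, 75.3]]
835 [[-61.7, -71.1, 68.7], [-39.7, -8.4, 75.3]]
178 [[41.8, -71.2, 69.0], [64.3, -62.1, 75.3]]
128 [[41.4, -14.4, 67.4], [65.2, -8.2, 75.1]]
167 [[41.9, 6.9, 67.0], [64.2, 15.2, 75.1]]
152 [[41.8, 64.1, 69.1], [64.2, 70.6, 75.3]]
8974 [[-55.3, 15.8, 86.8], [-54.2, 16.8, 91.6], [-8.1, 39.8, 95.8], [49.4, 62.3, 97.3], [52.2, 63.3, 97.6]]
-50 95.4 95.3
-30 95.7 95.7
-10 95.8 95.8
10 95.9 95.8
30 96.0 95.8
```

Brick A is flat in the left seat, with its top level to 0.5 mm and the carrier sunk about 6 mm. On to brick B.

Call:
{"fn": "send_rows", "kwargs": {"increments": [{"tx": 7, "ty": -26, "tz": 0, "ax": 0, "ay": 0, "az": 0.17, "gripper": 0.75}, {"tx": 21, "ty": -79, "tz": 0, "ax": 0, "ay": 0, "az": 0.35, "gripper": 0.75}, {"tx": 37, "ty": -138, "tz": 0, "ax": 0, "ay": 0, "az": 0.53, "gripper": 0.75}, {"tx": 53, "ty": -197, "tz": 0, "ax": 0, "ay": 0, "az": 0.71, "gripper": 0.75}, {"tx": 69, "ty": -256, "tz": 0, "ax": 0, "ay": 0, "az": 0.89, "gripper": 0.75}, {"tx": 85, "ty": -315, "tz": 0, "ax": 0, "ay": 0, "az": 1.07, "gripper": 0.75}, {"tx": 100, "ty": -374, "tz": 0, "ax": 0, "ay": 0, "az": 1.25, "gripper": 0.75}, {"tx": 115, "ty": -430, "tz": 0, "ax": 0, "ay": 0, "az": 1.43, "gripper": 0.75}], "newtons": 30}}

```text
time: 15.55
eef_pos: [0.4823, -0.2994, 0.1062]
eef_rot: [-1.938, -2.471, -0.0]
wrist_force: [0.4, -0.1, 0.3]
opening: 0.752
```

```bash
python3 - <<'E'
from h import *
go((469,-397.7,106,-62),(469,-397.7,60,-62))
E
```

```text
t 15.55 pos [ 482.3 -299.4  106.2] yaw 13.78 F [ 0.4 -0.1  0.3] op 0.752 q [-0.77  0.2   1.69  0.    1.25 -1.01]
(469, -397.7, 106) shift [-92.3 -36.3   0.1] turn [-1.000e-03 -0.000e+00  1.323e+00]
(469, -397.7, 60) shift [-92.3 -36.3  46.1] turn [-1.000e-03 -0.000e+00  1.323e+00]
```

Call:
{"fn": "send_rows", "kwargs": {"increments": [{"tx": -30, "ty": -12, "tz": 0, "ax": 0, "ay": 0, "az": 0.18, "gripper": 0.75}, {"tx": -60, "ty": -24, "tz": 0, "ax": 0, "ay": 0, "az": 0.36, "gripper": 0.75}, {"tx": -80, "ty": -31, "tz": 0, "ax": 0, "ay": 0, "az": 0.54, "gripper": 0.75}, {"tx": -92, "ty": -36, "tz": 5, "ax": 0, "ay": 0, "az": 0.72, "gripper": 0.75}, {"tx": -92, "ty": -36, "tz": 10, "ax": 0, "ay": 0, "az": 0.9, "gripper": 0.75}, {"tx": -92, "ty": -36, "tz": 20, "ax": 0, "ay": 0, "az": 1.08, "gripper": 0.75}, {"tx": -92, "ty": -36, "tz": 30, "ax": 0, "ay": 0, "az": 1.25, "gripper": 0.75}, {"tx": -92, "ty": -36, "tz": 40, "ax": 0, "ay": 0, "az": 1.323, "gripper": 0.75}], "newtons": 30}}

```text
time: 16.55
eef_pos: [0.4704, -0.3952, 0.0656]
eef_rot: [-3.046, -0.764, 0.001]
wrist_force: [-0.9, 1.0, 0.3]
opening: 0.749
```

```bash
python3 - <<'E'
from h import *
c=shot('wrist','w9'); P=fcloud(c); h=P[...,2]
near=lambda x,y,r:np.hypot(P[...,0]-x,P[...,1]-y)<r
rect(P,near(.469,-.398,.075)&(h>.018)&(h<.045),'B')
go((469,-397.7,-28,-62.1))
E
```

```text
B 7669 [ 470.  -398.2] [109.3  48.6] 27.75 z 0.031
t 16.6 pos [ 469.6 -394.4   64. ] yaw -61.92 F [-1.3 -0.4 -0.8] op 0.751 q [-0.9   0.36  1.58 -0.    1.2   0.19]
(469, -397.7, -28) shift [-2.1  3.  92. ] turn [-0.004  0.001  0.003]
```

Call:
{"fn": "send_rows", "kwargs": {"increments": [{"tx": -2, "ty": 3, "tz": 15, "ax": 0, "ay": 0, "az": 0, "gripper": 0.75}, {"tx": -2, "ty": 3, "tz": 40, "ax": 0, "ay": 0, "az": 0, "gripper": 0.75}, {"tx": -2, "ty": 3, "tz": 65, "ax": 0, "ay": 0, "az": 0, "gripper": 0.75}, {"tx": -2, "ty": 3, "tz": 82, "ax": 0, "ay": 0, "az": 0, "gripper": 0.75}, {"tx": -2, "ty": 3, "tz": 90, "ax": 0, "ay": 0, "az": 0, "gripper": 0.75}, {"tx": -2, "ty": 3, "tz": 92, "ax": 0, "ay": 0, "az": 0, "gripper": 0.5}, {"tx": -2, "ty": 3, "tz": 92, "ax": 0, "ay": 0, "az": 0, "gripper": 0.3}, {"tx": -2, "ty": 3, "tz": 92, "ax": 0, "ay": 0, "az": 0, "gripper": 0.3}], "newtons": 30}}

```text
time: 17.6
eef_pos: [0.4707, -0.3996, -0.0245]
eef_rot: [3.045, 0.769, 0.0]
wrist_force: [-0.4, 0.2, 0.5]
opening: 0.521
```

Call:
{"fn": "send_rows", "kwargs": {"increments": [{"tx": 0, "ty": 0, "tz": 0, "ax": 0, "ay": 0, "az": 0, "gripper": 0.3}, {"tx": 0, "ty": 0, "tz": 0, "ax": 0, "ay": 0, "az": 0, "gripper": 0.3}, {"tx": 0, "ty": 0, "tz": -10, "ax": 0, "ay": 0, "az": 0, "gripper": 0.3}, {"tx": 0, "ty": 0, "tz": -30, "ax": 0, "ay": 0, "az": 0, "gripper": 0.3}, {"tx": 0, "ty": 0, "tz": -60, "ax": 0, "ay": 0, "az": 0, "gripper": 0.3}, {"tx": 0, "ty": 0, "tz": -90, "ax": 0, "ay": 0, "az": 0, "gripper": 0.3}, {"tx": 0, "ty": 0, "tz": -110, "ax": 0, "ay": 0, "az": 0, "gripper": 0.3}, {"tx": 0, "ty": 0, "tz": -118, "ax": 0, "ay": 0, "az": 0, "gripper": 0.3}], "newtons": 30}}

```text
time: 18.6
eef_pos: [0.4711, -0.4, 0.0947]
eef_rot: [3.044, 0.769, 0.002]
wrist_force: [0.5, 0.7, -3.8]
opening: 0.522
```

```bash
python3 - <<'E'
from h import *
go((562.7,63.5,90,-83.9))
E
```

```text
t 18.6 pos [ 471.1 -400.    94.7] yaw -61.65 F [ 0.5  0.7 -3.8] op 0.522 q [-0.9   0.34  1.55 -0.    1.25  0.18]
(562.7, 63.5, 90) shift [ 300.8 -364.4    3.9] turn [ 0.002 -0.001  0.388]
```

Call:
{"fn": "send_rows", "kwargs": {"increments": [{"tx": 18, "ty": -22, "tz": 0, "ax": 0, "ay": 0, "az": 0.03, "gripper": 0.3}, {"tx": 50, "ty": -60, "tz": 0, "ax": 0, "ay": 0, "az": 0.08, "gripper": 0.3}, {"tx": 88, "ty": -106, "tz": 0, "ax": 0, "ay": 0, "az": 0.15, "gripper": 0.3}, {"tx": 126, "ty": -152, "tz": 0, "ax": 0, "ay": 0, "az": 0.22, "gripper": 0.3}, {"tx": 164, "ty": -199, "tz": 0, "ax": 0, "ay": 0, "az": 0.29, "gripper": 0.3}, {"tx": 202, "ty": -245, "tz": 0, "ax": 0, "ay": 0, "az": 0.36, "gripper": 0.3}, {"tx": 238, "ty": -289, "tz": 0, "ax": 0, "ay": 0, "az": 0.388, "gripper": 0.3}, {"tx": 270, "ty": -327, "tz": 0, "ax": 0, "ay": 0, "az": 0.388, "gripper": 0.3}], "newtons": 30}}

```text
time: 19.6
eef_pos: [0.5521, 0.019, 0.092]
eef_rot: [-3.137, -0.168, 0.002]
wrist_force: [0.3, -0.7, -3.6]
opening: 0.522
```

```bash
python3 - <<'E'
from h import *
go((562.7,63.5,54,-83.9))
E
```

```text
t 19.6 pos [552.1  19.   92. ] yaw -83.85 F [ 0.3 -0.7 -3.6] op 0.522 q [-0.18  0.18  1.74  0.    1.22  1.28]
(562.7, 63.5, 54) shift [ 15.4 -43.1  38. ] turn [-0.001  0.002  0.001]
```

Call:
{"fn": "send_rows", "kwargs": {"increments": [{"tx": 7, "ty": -20, "tz": 0, "ax": 0, "ay": 0, "az": 0, "gripper": 0.3}, {"tx": 13, "ty": -37, "tz": 2, "ax": 0, "ay": 0, "az": 0, "gripper": 0.3}, {"tx": 15, "ty": -44, "tz": 10, "ax": 0, "ay": 0, "az": 0, "gripper": 0.3}, {"tx": 15, "ty": -44, "tz": 18, "ax": 0, "ay": 0, "az": 0, "gripper": 0.3}, {"tx": 15, "ty": -44, "tz": 26, "ax": 0, "ay": 0, "az": 0, "gripper": 0.3}, {"tx": 15, "ty": -44, "tz": 32, "ax": 0, "ay": 0, "az": 0, "gripper": 0.3}, {"tx": 15, "ty": -44, "tz": 34, "ax": 0, "ay": 0, "az": 0, "gripper": 0.3}, {"tx": 15, "ty": -44, "tz": 34, "ax": 0, "ay": 0, "az": 0, "gripper": 0.3}], "newtons": 30}}

```text
time: 20.6
eef_pos: [0.5631, 0.0618, 0.0588]
eef_rot: [3.137, 0.167, -0.0]
wrist_force: [-0.5, -0.2, -2.9]
opening: 0.517
```

```bash
cat >> h.py <<'E'
def seat(f):
    c=shot('wrist',f); P=fcloud(c); h=P[...,2]
    hsv=cv2.cvtColor(c['img'],cv2.COLOR_RGB2HSV)
    rot=Ro.from_euler('z',-6.1,degrees=True).as_matrix(); Q=(P-[.5585,.1031,0])@rot.T*1000
    org=(hsv[...,0]>3)&(hsv[...,0]<16)&(hsv[...,1]>150)&(hsv[...,2]>110)&(h>.03)&(h<.1)
    n,l,st,_=cv2.connectedComponentsWithStats(org.astype(np.uint8))
    for i in range(1,n):
        if st[i,4]>25: q=Q[l==i]; print('orange',st[i,4],np.percentile(q,[2,98],axis=0).round(1).tolist())
    for y0 in(-40,40):
        top=(h>.062)&(h<.125)&(abs(Q[...,1]-y0)<29)&(abs(Q[...,0])<65)&(hsv[...,2]<90)&~org; q=Q[top]
        if len(q)>50: print('brick',y0,len(q),np.percentile(q,[.5,2,50,98,99.5],axis=0).round(1).tolist())
    return c,P,Q
E
python3 - <<'E'
from h import *
go((562.7,63.5,40,-83.9))
seat('w10')
E
```

```text
t 20.6 pos [563.1  61.8  58.8] yaw -83.9 F [-0.5 -0.2 -2.9] op 0.517 q [-0.1   0.26  1.73 -0.    1.16  1.36]
(562.7, 63.5, 40) shift [-0.2 -1.7 18.8] turn [0. 0. 0.]
orange 1401 [[43.8, -71.3, 71.3], [65.7, -8.9, 75.2]]
orange 850 [[43.6, 7.6, 70.5], [65.5, 58.4, 75.1]]
orange 113 [[51.4, 58.8, 68.2], [61.6, 71.0, 88.5]]
orange 102 [[-60.5, -11.9, 72.2], [-38.8, -9.1, 74.9]]
brick -40 14564 [[-37.2, -67.2, 93.8], [-35.2, -65.1, 102.1], [15.5, -41.6, 114.3], [54.2, -17.6, 116.9], [54.6, -13.0, 123.1]]
brick 40 6852 [[-28.2, 15.0, 71.2], [-26.7, 15.1, 73.7], [30.5, 26.8, 95.2], [54.9, 60.8, 96.8], [55.2, 61.7, 97.2]]
```

Call:
{"fn": "send_rows", "kwargs": {"increments": [{"tx": 1.2, "ty": -1.5, "tz": 4, "ax": 0, "ay": 0, "az": 0, "gripper": 0.3}, {"tx": 1.2, "ty": -1.5, "tz": 8, "ax": 0, "ay": 0, "az": 0, "gripper": 0.3}, {"tx": 1.2, "ty": -1.5, "tz": 12, "ax": 0, "ay": 0, "az": 0, "gripper": 0.3}, {"tx": 1.2, "ty": -1.5, "tz": 15, "ax": 0, "ay": 0, "az": 0, "gripper": 0.3}, {"tx": 1.2, "ty": -1.5, "tz": 18, "ax": 0, "ay": 0, "az": 0, "gripper": 0.3}, {"tx": 1.2, "ty": -1.5, "tz": 20, "ax": 0, "ay": 0, "az": 0, "gripper": 0.3}, {"tx": 1.2, "ty": -1.5, "tz": 22, "ax": 0, "ay": 0, "az": 0, "gripper": 0.3}, {"tx": 1.2, "ty": -1.5, "tz": 24, "ax": 0, "ay": 0, "az": 0, "gripper": 0.3}], "newtons": 30}}

```text
time: 21.65
eef_pos: [0.5642, 0.0636, 0.0351]
eef_rot: [3.137, 0.168, 0.0]
wrist_force: [-3.0, -0.4, -0.0]
opening: 0.517
```

Call:
{"fn": "send_rows", "kwargs": {"increments": [{"tx": 0, "ty": 0, "tz": 0, "ax": 0, "ay": 0, "az": 0, "gripper": 0.66}, {"tx": 0, "ty": 0, "tz": 0, "ax": 0, "ay": 0, "az": 0, "gripper": 0.66}, {"tx": 0, "ty": 0, "tz": 0, "ax": 0, "ay": 0, "az": 0, "gripper": 0.66}, {"tx": 0, "ty": 0, "tz": -5, "ax": 0, "ay": 0, "az": 0, "gripper": 0.66}, {"tx": 0, "ty": 0, "tz": -20, "ax": 0, "ay": 0, "az": 0, "gripper": 0.66}, {"tx": 0, "ty": 0, "tz": -40, "ax": 0, "ay": 0, "az": 0, "gripper": 0.66}, {"tx": 0, "ty": 0, "tz": -60, "ax": 0, "ay": 0, "az": 0, "gripper": 0.66}, {"tx": 0, "ty": 0, "tz": -70, "ax": 0, "ay": 0, "az": 0, "gripper": 0.8}], "newtons": 30}}

```text
time: 22.65
eef_pos: [0.5653, 0.0635, 0.1073]
eef_rot: [3.137, 0.168, 0.005]
wrist_force: [0.1, 0.6, -0.3]
opening: 0.747
```

```bash
python3 - <<'E'
from h import *
go((558.5,103.1,105,-83.9))
c,P,Q=seat('w11')
for y0 in(-55,-40,-25,25,40,55): print(y0,[np.nanmedian(Q[(abs(Q[...,0]-k)<4)&(abs(Q[...,1]-y0)<4)][:,2]).round(1) for k in(-45,-25,0,25,45)])
t=shot('top','top11')
a=c['img']; b=cv2.resize(t['img'][140:250,150:300],(300,220),interpolation=cv2.INTER_CUBIC)
o=np.zeros((600,560,3),np.uint8); o[:420]=a; o[420:,:245]=cv2.resize(b,(245,180)); o[420:,260:]=cv2.resize(cv2.imread('pics/w6.png')[...,::-1][130:280,340:500],(300,180),interpolation=cv2.INTER_CUBIC)
cv2.imwrite('pics/v11.png',o[...,::-1])
E
```

```text
t 22.65 pos [565.3  63.5 107.3] yaw -83.88 F [ 0.1  0.6 -0.3] op 0.747 q [-0.1   0.2   1.69  0.    1.25  1.36]
(558.5, 103.1, 105) shift [ -2.6 -40.1   2.2] turn [ 0.001 -0.003  0.   ]
orange 820 [[43.5, -71.3, 63.2], [65.4, -8.7, 70.0]]
orange 663 [[44.2, 7.7, 64.8], [65.5, 69.7, 69.9]]
orange 115 [[-60.4, 7.6, 63.2], [-37.8, 13.3, 69.6]]
orange 157 [[-60.7, -16.1, 61.7], [-32.3, -7.3, 87.5]]
orange 143 [[-60.8, -71.5, 64.7], [-38.0, -65.0, 69.6]]
brick -40 7260 [[-50.6, -63.3, 71.9], [-48.5, -62.5, 83.3], [8.6, -43.1, 90.3], [55.5, -17.6, 91.7], [56.1, -16.9, 92.1]]
brick 40 4419 [[-47.1, 15.0, 66.8], [-41.4, 15.3, 69.0], [28.3, 35.0, 89.9], [54.8, 60.6, 91.6], [55.2, 61.2, 92.0]]
-55 [np.float64(90.3), np.float64(90.5), np.float64(90.4), np.float64(267.4), np.float64(90.6)]
-40 [np.float64(90.5), np.float64(90.2), np.float64(90.6), np.float64(261.6), np.float64(90.6)]
-25 [np.float64(90.3), np.float64(90.4), np.float64(90.5), np.float64(267.3), np.float64(90.5)]
25 [np.float64(nan), np.float64(nan), np.float64(90.6), np.float64(272.3), np.float64(90.5)]
40 [np.float64(nan), np.float64(90.4), np.float64(91.0), np.float64(252.1), np.float64(90.4)]
55 [np.float64(90.1), np.float64(90.3), np.float64(90.4), np.float64(90.4), np.float64(90.6)]
  return np.nanmean(a, axis, out=out, keepdims=keepdims)
```

View pics/v11.png

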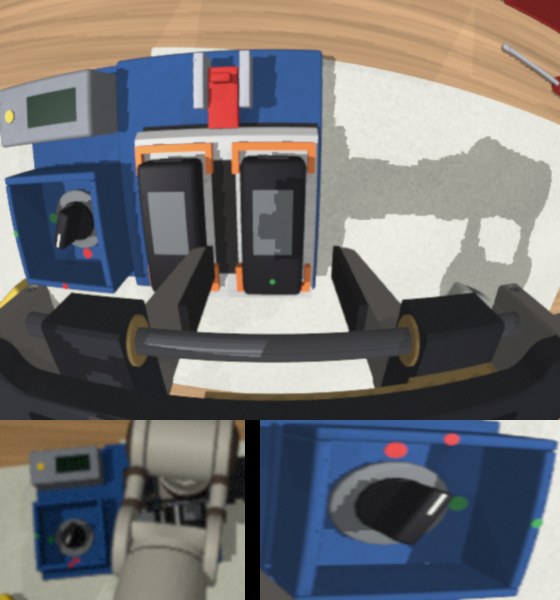

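Both bricks lie flat, with tops level within 0.5 mm and the carrier sunk about 11 mm. The catch is still drawn back (225,95) and the dial pointer lies between red (88,253) and green (54,217). I'll centre over the carrier and press on both brick tops.

Call:
{"fn": "send_rows", "kwargs": {"increments": [{"tx": -1, "ty": -15, "tz": 0, "ax": 0, "ay": 0, "az": 0, "gripper": 0.8}, {"tx": -2, "ty": -30, "tz": 0, "ax": 0, "ay": 0, "az": 0, "gripper": 0.8}, {"tx": -3, "ty": -40, "tz": 5, "ax": 0, "ay": 0, "az": 0, "gripper": 0.8}, {"tx": -3, "ty": -40, "tz": 15, "ax": 0, "ay": 0, "az": 0, "gripper": 0.8}, {"tx": -3, "ty": -40, "tz": 25, "ax": 0, "ay": 0, "az": 0, "gripper": 0.8}, {"tx": -3, "ty": -40, "tz": 35, "ax": 0, "ay": 0, "az": 0, "gripper": 0.8}, {"tx": -3, "ty": -40, "tz": 42, "ax": 0, "ay": 0, "az": 0, "gripper": 0.8}, {"tx": -3, "ty": -40, "tz": 45, "ax": 0, "ay": 0, "az": 0, "gripper": 0.8}], "newtons": 30}}

```text
time: 23.75
eef_pos: [0.5566, 0.1029, 0.0591]
eef_rot: [-3.137, -0.167, 0.001]
wrist_force: [-0.8, -0.2, -0.1]
opening: 0.797
```

Call:
{"fn": "send_rows", "kwargs": {"increments": [{"tx": 0, "ty": 0, "tz": 1, "ax": 0, "ay": 0, "az": 0, "gripper": 0.8}, {"tx": 0, "ty": 0, "tz": 2.5, "ax": 0, "ay": 0, "az": 0, "gripper": 0.8}, {"tx": 0, "ty": 0, "tz": 4, "ax": 0, "ay": 0, "az": 0, "gripper": 0.8}, {"tx": 0, "ty": 0, "tz": 5.5, "ax": 0, "ay": 0, "az": 0, "gripper": 0.8}, {"tx": 0, "ty": 0, "tz": 7, "ax": 0, "ay": 0, "az": 0, "gripper": 0.8}, {"tx": 0, "ty": 0, "tz": 8.5, "ax": 0, "ay": 0, "az": 0, "gripper": 0.8}, {"tx": 0, "ty": 0, "tz": 10, "ax": 0, "ay": 0, "az": 0, "gripper": 0.8}, {"tx": 0, "ty": 0, "tz": 12, "ax": 0, "ay": 0, "az": 0, "gripper": 0.8}]}}

```text
time: 24.75
eef_pos: [0.5569, 0.1031, 0.048]
eef_rot: [3.137, 0.168, 0.0]
wrist_force: [-0.7, -0.5, 2.7]
opening: 0.803
```

Call:
{"fn": "send_rows", "kwargs": {"increments": [{"tx": 0, "ty": 0, "tz": 1.5, "ax": 0, "ay": 0, "az": 0, "gripper": 0.8}, {"tx": 0, "ty": 0, "tz": 3, "ax": 0, "ay": 0, "az": 0, "gripper": 0.8}, {"tx": 0, "ty": 0, "tz": 4.5, "ax": 0, "ay": 0, "az": 0, "gripper": 0.8}, {"tx": 0, "ty": 0, "tz": 6, "ax": 0, "ay": 0, "az": 0, "gripper": 0.8}, {"tx": 0, "ty": 0, "tz": 7.5, "ax": 0, "ay": 0, "az": 0, "gripper": 0.8}, {"tx": 0, "ty": 0, "tz": 9, "ax": 0, "ay": 0, "az": 0, "gripper": 0.8}, {"tx": 0, "ty": 0, "tz": 10, "ax": 0, "ay": 0, "az": 0, "gripper": 0.8}, {"tx": 0, "ty": 0, "tz": 11, "ax": 0, "ay": 0, "az": 0, "gripper": 0.8}]}}

```text
time: 25.75
eef_pos: [0.557, 0.1031, 0.0372]
eef_rot: [3.137, 0.168, 0.0]
wrist_force: [-2.4, 0.1, 8.1]
opening: 0.8
```

Call:
{"fn": "send_rows", "kwargs": {"increments": [{"tx": 0, "ty": 0, "tz": 0.8, "ax": 0, "ay": 0, "az": 0, "gripper": 0.8}, {"tx": 0, "ty": 0, "tz": 1.6, "ax": 0, "ay": 0, "az": 0, "gripper": 0.8}, {"tx": 0, "ty": 0, "tz": 2.4, "ax": 0, "ay": 0, "az": 0, "gripper": 0.8}, {"tx": 0, "ty": 0, "tz": 3.2, "ax": 0, "ay": 0, "az": 0, "gripper": 0.8}, {"tx": 0, "ty": 0, "tz": 4, "ax": 0, "ay": 0, "az": 0, "gripper": 0.8}, {"tx": 0, "ty": 0, "tz": 4.8, "ax": 0, "ay": 0, "az": 0, "gripper": 0.8}, {"tx": 0, "ty": 0, "tz": 5.5, "ax": 0, "ay": 0, "az": 0, "gripper": 0.8}, {"tx": 0, "ty": 0, "tz": 6, "ax": 0, "ay": 0, "az": 0, "gripper": 0.8}]}}

```text
time: 26.75
eef_pos: [0.557, 0.1031, 0.0317]
eef_rot: [3.137, 0.168, 0.0]
wrist_force: [-4.2, 0.7, 9.8]
opening: 0.8
```

```bash
cat >> h.py <<'E'
def press(f):
    c=shot('wrist',f); P=fcloud(c)
    rot=Ro.from_euler('z',-6.1,degrees=True).as_matrix(); Q=(P-[.5585,.1031,0])@rot.T*1000
    pz=[np.nanmedian(Q[(abs(Q[...,0]-45)<5)&(abs(Q[...,1]-y)<8)][:,2])-1.8 for y in(-40,40)]
    hsv=cv2.cvtColor(c['img'],cv2.COLOR_RGB2HSV)
    red=((hsv[...,0]<3)|(hsv[...,0]>176))&(hsv[...,1]>150)&(abs(Q[...,1])<14)&(Q[...,0]>50)&(Q[...,0]<150)
    q=Q[red]; print('brick tops',np.round(pz,1),'red x-range',np.percentile(q[:,0],[0,1,5,99]).round(1),'z',np.percentile(q[:,2],[5,50]).round(1),len(q))
E
python3 - <<'E'
from h import *
go((558,103,31,-83.9)); press('w12')
E
```

```text
t 26.75 pos [557.  103.1  31.7] yaw -83.88 F [-4.2  0.7  9.8] op 0.8 q [-0.03  0.29  1.74 -0.    1.1   1.43]
(558, 103, 31) shift [1.  0.2 0.7] turn [ 0. -0.  0.]
brick tops [68.5 68.4] red x-range [ 68.2  68.8  71.  116.5] z [56.1 57.3] 3552
```

Sunk about 31 mm at about 10 N, and the catch is already creeping out. Holding.

Call:
{"fn": "send_rows", "kwargs": {"increments": [{"tx": 0, "ty": 0, "tz": 0, "ax": 0, "ay": 0, "az": 0, "gripper": 0.8}, {"tx": 0, "ty": 0, "tz": 0, "ax": 0, "ay": 0, "az": 0, "gripper": 0.8}, {"tx": 0, "ty": 0, "tz": 0, "ax": 0, "ay": 0, "az": 0, "gripper": 0.8}, {"tx": 0, "ty": 0, "tz": 0, "ax": 0, "ay": 0, "az": 0, "gripper": 0.8}, {"tx": 0, "ty": 0, "tz": 0, "ax": 0, "ay": 0, "az": 0, "gripper": 0.8}, {"tx": 0, "ty": 0, "tz": 0, "ax": 0, "ay": 0, "az": 0, "gripper": 0.8}, {"tx": 0, "ty": 0, "tz": 0, "ax": 0, "ay": 0, "az": 0, "gripper": 0.8}, {"tx": 0, "ty": 0, "tz": 0, "ax": 0, "ay": 0, "az": 0, "gripper": 0.8}]}}

```text
time: 27.8
eef_pos: [0.557, 0.1031, 0.0317]
eef_rot: [3.137, 0.168, 0.0]
wrist_force: [-3.9, -1.1, 10.2]
opening: 0.797
```

Call:
{"fn": "send_rows", "kwargs": {"increments": [{"tx": 0, "ty": 0, "tz": 0, "ax": 0, "ay": 0, "az": 0, "gripper": 0.8}, {"tx": 0, "ty": 0, "tz": 0, "ax": 0, "ay": 0, "az": 0, "gripper": 0.8}, {"tx": 0, "ty": 0, "tz": 0, "ax": 0, "ay": 0, "az": 0, "gripper": 0.8}, {"tx": 0, "ty": 0, "tz": 0, "ax": 0, "ay": 0, "az": 0, "gripper": 0.8}, {"tx": 0, "ty": 0, "tz": 0, "ax": 0, "ay": 0, "az": 0, "gripper": 0.8}, {"tx": 0, "ty": 0, "tz": 0, "ax": 0, "ay": 0, "az": 0, "gripper": 0.8}, {"tx": 0, "ty": 0, "tz": 0, "ax": 0, "ay": 0, "az": 0, "gripper": 0.8}, {"tx": 0, "ty": 0, "tz": 0, "ax": 0, "ay": 0, "az": 0, "gripper": 0.8}]}}

```text
time: 28.8
eef_pos: [0.557, 0.1031, 0.0317]
eef_rot: [3.137, 0.168, 0.0]
wrist_force: [-3.8, -0.0, 10.3]
opening: 0.797
```

Call:
{"fn": "send_rows", "kwargs": {"increments": [{"tx": 0, "ty": 0, "tz": 0, "ax": 0, "ay": 0, "az": 0, "gripper": 0.8}, {"tx": 0, "ty": 0, "tz": 0, "ax": 0, "ay": 0, "az": 0, "gripper": 0.8}, {"tx": 0, "ty": 0, "tz": 0, "ax": 0, "ay": 0, "az": 0, "gripper": 0.8}, {"tx": 0, "ty": 0, "tz": 0, "ax": 0, "ay": 0, "az": 0, "gripper": 0.8}, {"tx": 0, "ty": 0, "tz": 0, "ax": 0, "ay": 0, "az": 0, "gripper": 0.8}, {"tx": 0, "ty": 0, "tz": 0, "ax": 0, "ay": 0, "az": 0, "gripper": 0.8}, {"tx": 0, "ty": 0, "tz": 0, "ax": 0, "ay": 0, "az": 0, "gripper": 0.8}, {"tx": 0, "ty": 0, "tz": 0, "ax": 0, "ay": 0, "az": 0, "gripper": 0.8}]}}

```text
time: 29.8
eef_pos: [0.557, 0.1031, 0.0317]
eef_rot: [3.137, 0.168, 0.0]
wrist_force: [-3.7, -0.1, 9.9]
opening: 0.802
```

```bash
python3 - <<'E'
from h import *
go((558,103,31,-83.9)); press('w13')
c=dict(np.load('pics/w11.npz')); P=fcloud(c); rot=Ro.from_euler('z',-6.1,degrees=True).as_matrix(); Q=(P-[.5585,.1031,0])@rot.T*1000
hsv=cv2.cvtColor(c['img'],cv2.COLOR_RGB2HSV)
red=((hsv[...,0]<3)|(hsv[...,0]>176))&(hsv[...,1]>150)&(abs(Q[...,1])<14)&(Q[...,0]>50)&(Q[...,0]<150)
print('before',np.percentile(Q[red][:,0],[0,1,5,99]).round(1))
E
```

```text
t 29.8 pos [557.  103.1  31.7] yaw -83.87 F [-3.7 -0.1  9.9] op 0.802 q [-0.03  0.29  1.74 -0.    1.1   1.43]
(558, 103, 31) shift [1.  0.2 0.7] turn [ 0. -0.  0.]
brick tops [68.6 68.4] red x-range [ 67.   67.2  69.3 115.4] z [56.1 57.3] 3587
before [ 77.5  77.8  79.8 125.9]
```

The catch has come out 10.6 mm against its 11 mm full travel. I'll hold a bit longer while starting a slow release.

Call:
{"fn": "send_rows", "kwargs": {"increments": [{"tx": 0, "ty": 0, "tz": 0, "ax": 0, "ay": 0, "az": 0, "gripper": 0.8}, {"tx": 0, "ty": 0, "tz": 0, "ax": 0, "ay": 0, "az": 0, "gripper": 0.8}, {"tx": 0, "ty": 0, "tz": 0, "ax": 0, "ay": 0, "az": 0, "gripper": 0.8}, {"tx": 0, "ty": 0, "tz": 0, "ax": 0, "ay": 0, "az": 0, "gripper": 0.8}, {"tx": 0, "ty": 0, "tz": -1, "ax": 0, "ay": 0, "az": 0, "gripper": 0.8}, {"tx": 0, "ty": 0, "tz": -2, "ax": 0, "ay": 0, "az": 0, "gripper": 0.8}, {"tx": 0, "ty": 0, "tz": -3, "ax": 0, "ay": 0, "az": 0, "gripper": 0.8}, {"tx": 0, "ty": 0, "tz": -4, "ax": 0, "ay": 0, "az": 0, "gripper": 0.8}]}}

```text
time: 30.85
eef_pos: [0.557, 0.1031, 0.0355]
eef_rot: [3.137, 0.168, 0.0]
wrist_force: [-3.3, 0.3, 7.4]
opening: 0.801
```

Call:
{"fn": "send_rows", "kwargs": {"increments": [{"tx": 0, "ty": 0, "tz": -1, "ax": 0, "ay": 0, "az": 0, "gripper": 0.8}, {"tx": 0, "ty": 0, "tz": -2, "ax": 0, "ay": 0, "az": 0, "gripper": 0.8}, {"tx": 0, "ty": 0, "tz": -4, "ax": 0, "ay": 0, "az": 0, "gripper": 0.8}, {"tx": 0, "ty": 0, "tz": -8, "ax": 0, "ay": 0, "az": 0, "gripper": 0.8}, {"tx": 0, "ty": 0, "tz": -20, "ax": 0, "ay": 0, "az": 0, "gripper": 0.8}, {"tx": 0, "ty": 0, "tz": -45, "ax": 0, "ay": 0, "az": 0, "gripper": 0.5}, {"tx": 0, "ty": 0, "tz": -70, "ax": 0, "ay": 0, "az": 0, "gripper": 0.5}, {"tx": 0, "ty": 0, "tz": -85, "ax": 0, "ay": 0, "az": 0, "gripper": 0.5}]}}

```text
time: 31.85
eef_pos: [0.5578, 0.1031, 0.122]
eef_rot: [3.137, 0.168, 0.004]
wrist_force: [-0.2, 0.3, -0.2]
opening: 0.509
```

```bash
python3 - <<'E'
from h import *
go((525,274.5,115,60)); press('w14')
E
```

```text
t 31.85 pos [557.8 103.1 122. ] yaw -83.88 F [-0.2  0.3 -0.2] op 0.509 q [-0.03  0.18  1.68  0.    1.28  1.43]
(525, 274.5, 115) shift [ -14.4 -174.     6.9] turn [ 4.000e-03 -1.000e-03 -2.511e+00]
brick tops [73.5 73.4] red x-range [ 67.6  67.6  70.1 115.8] z [56.  57.3] 1589
```

Latched: carrier at about 26.5 mm unaided, catch still out. Now I'll measure the dial angle from that same wrist image.

```bash
cat >> h.py <<'E'
def dial(c,P):
    # tester frame about the dial axis, mm
    rot=Ro.from_euler('z',-6.1,degrees=True).as_matrix(); D=(P*1000-[525.0,274.5,0])@rot.T
    hsv=cv2.cvtColor(c['img'],cv2.COLOR_RGB2HSV); r=np.hypot(D[...,0],D[...,1])
    bar=(r<27)&(D[...,2]>46)&(D[...,2]<64); q=D[bar]
    if bar.sum()>20:
        cc,s,a=cv2.minAreaRect(q[:,:2].astype(np.float32)); print('bar',bar.sum(),np.round(cc,1),np.round(s,1),round(a,1),'ztop',np.percentile(q[:,2],[50,95]).round(1))
    wh=bar&(hsv[...,1]<60)&(hsv[...,2]>150); q=D[wh]
    if len(q)>3:
        m=q.mean(0); print('white',len(q),m.round(1),'angle from axis',np.degrees(np.arctan2(m[1],-m[0])).round(1))
        d=cv2.fitLine(q[:,:2].astype(np.float32),cv2.DIST_L2,0,.01,.01).ravel(); print(' line dir angle',np.degrees(np.arctan2(d[1],-d[0])).round(1))
E
python3 - <<'E'
from h import *
for f in('w6','w11','w14'):
    c=dict(np.load(f'pics/{f}.npz')); print(f); dial(c,fcloud(c))
i=cv2.imread('pics/w14.png'); print(i.shape)
E
```

```text
w6
bar 848 [ 1.6 -0.9] [15.4 41.3] 66.0 ztop [54.5 56. ]
white 53 [-8.   4.2 55.4] angle from axis 27.7
 line dir angle -156.3
w11
bar 513 [ 2.1 -1.5] [14.  42.2] 66.7 ztop [54.3 55.8]
white 27 [-8.3  4.1 55.3] angle from axis 26.4
 line dir angle -156.4
w14
bar 550 [ 2.4 -1.7] [14.2 41.3] 66.4 ztop [54.3 55.8]
white 33 [-8.1  4.1 55.2] angle from axis 26.9
 line dir angle -156.4
(420, 560, 3)
```

Dial stands at about 23.7°, with its axis near (526.8, 273.6). I need tool yaw 72.3° to grip and then a 66° clockwise turn.

Call:
{"fn": "send_rows", "kwargs": {"increments": [{"tx": -2, "ty": -20, "tz": 0, "ax": 0, "ay": 0, "az": -0.18, "gripper": 0.5}, {"tx": -4, "ty": -55, "tz": 0, "ax": 0, "ay": 0, "az": -0.36, "gripper": 0.5}, {"tx": -7, "ty": -95, "tz": 0, "ax": 0, "ay": 0, "az": -0.54, "gripper": 0.5}, {"tx": -10, "ty": -130, "tz": 0, "ax": 0, "ay": 0, "az": -0.72, "gripper": 0.5}, {"tx": -12, "ty": -158, "tz": 0, "ax": 0, "ay": 0, "az": -0.9, "gripper": 0.5}, {"tx": -13, "ty": -172, "tz": 0, "ax": 0, "ay": 0, "az": -1.08, "gripper": 0.5}, {"tx": -13, "ty": -173, "tz": 0, "ax": 0, "ay": 0, "az": -1.26, "gripper": 0.5}, {"tx": -13, "ty": -173, "tz": 0, "ax": 0, "ay": 0, "az": -1.44, "gripper": 0.5}]}}

```text
time: 32.9
eef_pos: [0.5249, 0.2739, 0.1192]
eef_rot: [-2.24, -2.202, 0.002]
wrist_force: [0.2, 0.3, 0.5]
opening: 0.5
```

```bash
python3 - <<'E'
from h import *
go((526.8,273.6,90,72.3))
E
```

```text
t 32.9 pos [524.9 273.9 119.2] yaw -1.0 F [0.2 0.3 0.5] op 0.5 q [ 0.28  0.25  1.61 -0.    1.29  0.29]
(526.8, 273.6, 90) shift [-0.3  1.9 29.2] turn [-1.000e-03 -0.000e+00 -1.279e+00]
```

Call:
{"fn": "send_rows", "kwargs": {"increments": [{"tx": 0, "ty": 2, "tz": 5, "ax": 0, "ay": 0, "az": -0.18, "gripper": 0.5}, {"tx": 0, "ty": 2, "tz": 10, "ax": 0, "ay": 0, "az": -0.36, "gripper": 0.5}, {"tx": 0, "ty": 2, "tz": 15, "ax": 0, "ay": 0, "az": -0.54, "gripper": 0.5}, {"tx": 0, "ty": 2, "tz": 20, "ax": 0, "ay": 0, "az": -0.72, "gripper": 0.5}, {"tx": 0, "ty": 2, "tz": 24, "ax": 0, "ay": 0, "az": -0.9, "gripper": 0.5}, {"tx": 0, "ty": 2, "tz": 28, "ax": 0, "ay": 0, "az": -1.08, "gripper": 0.5}, {"tx": 0, "ty": 2, "tz": 30, "ax": 0, "ay": 0, "az": -1.25, "gripper": 0.5}, {"tx": 0, "ty": 2, "tz": 30, "ax": 0, "ay": 0, "az": -1.28, "gripper": 0.5}]}}

```text
time: 33.9
eef_pos: [0.5269, 0.2735, 0.0891]
eef_rot: [-0.493, -3.101, 0.001]
wrist_force: [0.0, -0.5, -0.0]
opening: 0.5
```

```bash
python3 - <<'E'
from h import *
c=shot('wrist','w15'); dial(c,fcloud(c))
go((526.8,273.6,-7,72.3))
cv2.imwrite('pics/v15.png',c['img'][...,::-1])
E
```

```text
bar 865 [ 0.8 -0.2] [13.4 40.9] 66.2 ztop [54.9 56.2]
white 57 [-8.4  4.3 55.9] angle from axis 26.8
 line dir angle -156.2
t 33.95 pos [527.1 273.6  89.4] yaw 71.94 F [-0.3  1.   0.1] op 0.498 q [ 0.28  0.29  1.63 -0.    1.23 -0.98]
(526.8, 273.6, -7) shift [ 0.3 -0.  96.4] turn [-0.    -0.001 -0.006]
```

View pics/v15.png

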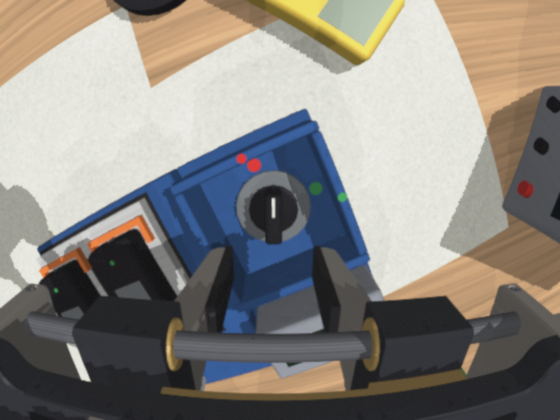

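The pointer (273,208) is aligned with the tool's x axis, the fingers straddle the bar, and the red/green dots are at (254,165) and (315,188). Descending into the recess.

Call:
{"fn": "send_rows", "kwargs": {"increments": [{"tx": 0.8, "ty": 0, "tz": 15, "ax": 0, "ay": 0, "az": 0, "gripper": 0.5}, {"tx": 0.8, "ty": 0, "tz": 35, "ax": 0, "ay": 0, "az": 0, "gripper": 0.5}, {"tx": 0.8, "ty": 0, "tz": 55, "ax": 0, "ay": 0, "az": 0, "gripper": 0.5}, {"tx": 0.8, "ty": 0, "tz": 72, "ax": 0, "ay": 0, "az": 0, "gripper": 0.5}, {"tx": 0.8, "ty": 0, "tz": 84, "ax": 0, "ay": 0, "az": 0, "gripper": 0.5}, {"tx": 0.8, "ty": 0, "tz": 92, "ax": 0, "ay": 0, "az": 0, "gripper": 0.5}, {"tx": 0.8, "ty": 0, "tz": 95, "ax": 0, "ay": 0, "az": 0, "gripper": 0.5}, {"tx": 0.8, "ty": 0, "tz": 95, "ax": 0, "ay": 0, "az": 0, "gripper": 0.4}], "newtons": 15}}

```text
time: 34.95
eef_pos: [0.527, 0.274, -0.0049]
eef_rot: [0.492, 3.102, 0.0]
wrist_force: [-0.3, -0.1, -0.3]
opening: 0.416
```

Call:
{"fn": "send_rows", "kwargs": {"increments": [{"tx": 0, "ty": 0, "tz": 0, "ax": 0, "ay": 0, "az": 0, "gripper": 0.05}, {"tx": 0, "ty": 0, "tz": 0, "ax": 0, "ay": 0, "az": 0, "gripper": 0.05}, {"tx": 0, "ty": 0, "tz": 0, "ax": 0, "ay": 0, "az": 0, "gripper": 0.05}, {"tx": 0, "ty": 0, "tz": 0, "ax": 0, "ay": 0, "az": 0, "gripper": 0.05}, {"tx": 0, "ty": 0, "tz": 0, "ax": 0, "ay": 0, "az": 0, "gripper": 0.05}, {"tx": 0, "ty": 0, "tz": 0, "ax": 0, "ay": 0, "az": 0, "gripper": 0.05}, {"tx": 0, "ty": 0, "tz": 0, "ax": 0, "ay": 0, "az": 0, "gripper": 0.05}, {"tx": 0, "ty": 0, "tz": 0, "ax": 0, "ay": 0, "az": 0, "gripper": 0.05}], "newtons": 15}}

```text
time: 35.95
eef_pos: [0.527, 0.274, -0.0048]
eef_rot: [0.492, 3.102, 0.0]
wrist_force: [-1.3, -1.6, 5.4]
opening: 0.149
```

```bash
python3 - <<'E'
from h import *
go((526.4,274,-7,6.1))
E
```

```text
t 35.95 pos [527.  274.   -4.8] yaw 71.96 F [-1.3 -1.6  5.4] op 0.149 q [ 0.28  0.41  1.68 -0.    1.06 -0.98]
(526.4, 274, -7) shift [ 0.6 -0.2  2.2] turn [0.   0.   1.15]
```

Call:
{"fn": "send_rows", "kwargs": {"increments": [{"tx": 0, "ty": 0, "tz": 0, "ax": 0, "ay": 0, "az": 0.1, "gripper": 0.05}, {"tx": 0, "ty": 0, "tz": 0, "ax": 0, "ay": 0, "az": 0.25, "gripper": 0.05}, {"tx": 0, "ty": 0, "tz": 0, "ax": 0, "ay": 0, "az": 0.42, "gripper": 0.05}, {"tx": 0, "ty": 0, "tz": 0, "ax": 0, "ay": 0, "az": 0.6, "gripper": 0.05}, {"tx": 0, "ty": 0, "tz": 0, "ax": 0, "ay": 0, "az": 0.78, "gripper": 0.05}, {"tx": 0, "ty": 0, "tz": 0, "ax": 0, "ay": 0, "az": 0.95, "gripper": 0.05}, {"tx": 0, "ty": 0, "tz": 0, "ax": 0, "ay": 0, "az": 1.1, "gripper": 0.05}, {"tx": 0, "ty": 0, "tz": 0, "ax": 0, "ay": 0, "az": 1.155, "gripper": 0.05}], "newtons": 15}}

```text
time: 36.95
eef_pos: [0.5262, 0.2733, -0.0049]
eef_rot: [-2.109, -2.328, 0.003]
wrist_force: [-3.5, -3.0, 7.6]
opening: 0.151
```

Call:
{"fn": "send_rows", "kwargs": {"increments": [{"tx": 0, "ty": 0, "tz": 0, "ax": 0, "ay": 0, "az": 0, "gripper": 0.05}, {"tx": 0, "ty": 0, "tz": 0, "ax": 0, "ay": 0, "az": 0, "gripper": 0.05}, {"tx": 0, "ty": 0, "tz": 0, "ax": 0, "ay": 0, "az": 0, "gripper": 0.4}, {"tx": 0, "ty": 0, "tz": 0, "ax": 0, "ay": 0, "az": 0, "gripper": 0.4}, {"tx": 0, "ty": 0, "tz": 0, "ax": 0, "ay": 0, "az": 0, "gripper": 0.4}, {"tx": 0, "ty": 0, "tz": 0, "ax": 0, "ay": 0, "az": 0, "gripper": 0.4}, {"tx": 0, "ty": 0, "tz": -5, "ax": 0, "ay": 0, "az": 0, "gripper": 0.4}, {"tx": 0, "ty": 0, "tz": -20, "ax": 0, "ay": 0, "az": 0, "gripper": 0.4}], "newtons": 15}}

```text
time: 37.95
eef_pos: [0.526, 0.2737, 0.0148]
eef_rot: [-2.106, -2.33, 0.002]
wrist_force: [-0.8, -0.6, -0.2]
opening: 0.397
```

Call:
{"fn": "send_rows", "kwargs": {"increments": [{"tx": 0, "ty": 0, "tz": -20, "ax": 0, "ay": 0, "az": 0, "gripper": 0.4}, {"tx": 0, "ty": 0, "tz": -45, "ax": 0, "ay": 0, "az": 0, "gripper": 0.4}, {"tx": 0, "ty": 0, "tz": -70, "ax": 0, "ay": 0, "az": 0, "gripper": 0.4}, {"tx": 0, "ty": 0, "tz": -90, "ax": 0, "ay": 0, "az": 0, "gripper": 0.5}, {"tx": 0, "ty": 0, "tz": -105, "ax": 0, "ay": 0, "az": 0, "gripper": 0.5}, {"tx": 0, "ty": 0, "tz": -115, "ax": 0, "ay": 0, "az": 0, "gripper": 0.5}, {"tx": 0, "ty": 0, "tz": -120, "ax": 0, "ay": 0, "az": 0, "gripper": 0.5}, {"tx": 0, "ty": 0, "tz": -120, "ax": 0, "ay": 0, "az": 0, "gripper": 0.5}]}}

```text
time: 38.95
eef_pos: [0.5266, 0.2738, 0.1346]
eef_rot: [-2.106, -2.33, 0.001]
wrist_force: [0.2, -1.1, 0.6]
opening: 0.502
```

```bash
python3 - <<'E'
from h import *
c=shot('wrist','w16'); dial(c,fcloud(c)); press('w17')
go((526.8,273.6,-5,6.1))
cv2.imwrite('pics/v16.png',c['img'][...,::-1])
E
```

```text
bar 657 [1.9 0.3] [41.6 13.2] 89.9 ztop [54.8 56.1]
white 48 [ 2.  10.5 55.6] angle from axis 100.9
 line dir angle -90.1
  return np.nanmean(a, axis, out=out, keepdims=keepdims)
Traceback (most recent call last):
  File "h.py", line 47, in press
    q=Q[red]; print('brick tops',np.round(pz,1),'red x-range',np.percentile(q[:,0],[0,1,5,99]).round(1),'z',np.percentile(q[:,2],[5,50]).round(1),len(q))
                                                              ~~~~~~~~~~~~~^^^^^^^^^^^^^^^^^^^
IndexError: index -1 is out of bounds for axis 0 with size 0
```

The dial line direction is 90.1°, so the dial is at the green dot. I'll withdraw toward the start pose for a last clear look.

Call:
{"fn": "send_rows", "kwargs": {"increments": [{"tx": 10, "ty": -15, "tz": -10, "ax": 0, "ay": 0, "az": 0, "gripper": 0.5}, {"tx": 40, "ty": -50, "tz": -25, "ax": 0, "ay": 0, "az": 0, "gripper": 0.5}, {"tx": 75, "ty": -90, "tz": -40, "ax": 0, "ay": 0, "az": 0, "gripper": 0.5}, {"tx": 110, "ty": -130, "tz": -40, "ax": 0, "ay": 0, "az": 0, "gripper": 0.5}, {"tx": 145, "ty": -170, "tz": -40, "ax": 0, "ay": 0, "az": 0, "gripper": 0.5}, {"tx": 175, "ty": -200, "tz": -40, "ax": 0, "ay": 0, "az": 0, "gripper": 0.5}, {"tx": 195, "ty": -215, "tz": -40, "ax": 0, "ay": 0, "az": 0, "gripper": 0.5}, {"tx": 200, "ty": -220, "tz": -40, "ax": 0, "ay": 0, "az": 0, "gripper": 0.5}]}}

```text
time: 40.05
eef_pos: [0.2858, 0.4515, 0.1752]
eef_rot: [-2.103, -2.333, -0.0]
wrist_force: [0.4, 0.0, 0.7]
opening: 0.5
```

```bash
python3 - <<'E'
from h import *
go()
t=shot('top','top18'); P=cloud(t); h=P[...,2]; c0=dict(np.load('pics/top0.npz'))
rot=Ro.from_euler('z',-6.1,degrees=True).as_matrix(); Q=(P-[.5585,.1031,0])@rot.T*1000
for y in(-40,40): print('brick top',[np.median(Q[(abs(Q[...,0]-k)<8)&(abs(Q[...,1]-y)<10)][:,2]).round(1) for k in(-40,0,40)])
P0=cloud(c0); hsv=lambda c:cv2.cvtColor(c['img'],cv2.COLOR_RGB2HSV)
for n,c,p in(('before',c0,P0),('after',t,P)):
    H=hsv(c); yel=(H[...,0]>20)&(H[...,0]<32)&(H[...,1]>180)&(H[...,2]>120)&(p[...,0]<.5)&(p[...,1]>.2); red=((H[...,0]<4)|(H[...,0]>176))&(H[...,1]>170)&(p[...,0]<.78)&(p[...,1]<-.2)
    print(n,'meter',p[yel].mean(0)[:2].round(4),'driver',p[red].mean(0)[:2].round(4)); m=(np.hypot(p[...,0]-.435,p[...,1]+.183)<.08)&(p[...,2]>.015)&(p[...,2]<.045); rect(p,m,'charger')
    rt=((H[...,0]<4)|(H[...,0]>176))&(H[...,1]>150)&(abs(p[...,0]-.66)<.06)&(abs(p[...,1]-.112)<.03); q=(p[rt]-[.5585,.1031,0])@rot.T*1000; print(' catch x',np.percentile(q[:,0],[2,98]).round(1))
cv2.imwrite('pics/v18.png',cv2.resize(t['img'][120:330,100:380][...,::-1],(800,600),interpolation=cv2.INTER_CUBIC))
E
```

```text
t 40.05 pos [285.8 451.5 175.2] yaw 5.94 F [0.4 0.  0.7] op 0.5 q [0.78 0.05 1.71 0.   1.37 0.68]
brick top [np.float64(74.3), np.float64(74.3), np.float64(74.2)]
brick top [np.float64(73.8), np.float64(75.5), np.float64(74.4)]
before meter [0.3485 0.3598] driver [ 0.7465 -0.3154]
charger 716 [ 433.8 -183. ] [ 58.4 100.5] 73.28 z 0.0277
 catch x [ 81.3 123.9]
after meter [0.3357 0.3584] driver [ 0.7464 -0.3152]
charger 713 [ 433.8 -183. ] [ 58.2 101.1] 72.99 z 0.0276
 catch x [ 67.2 111.2]
```

View pics/v18.png

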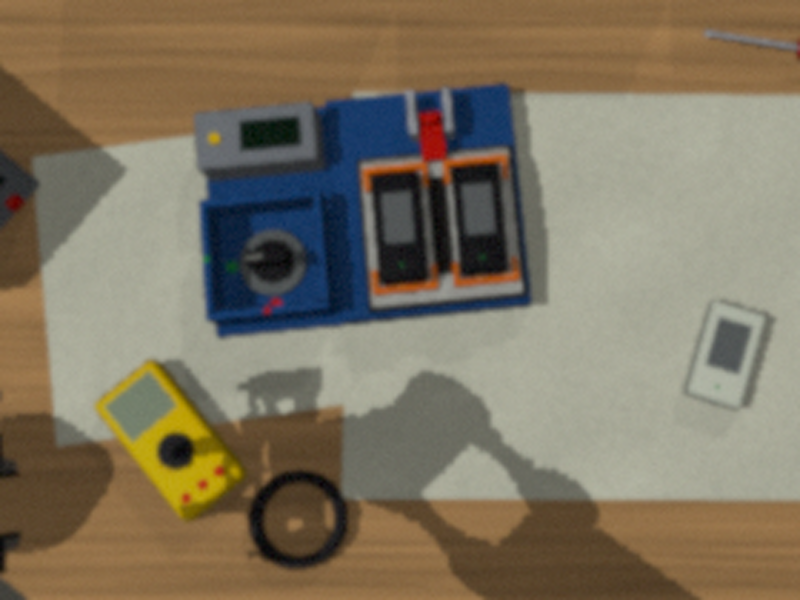

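The picture shows the catch over the carrier edge (432,140), both bricks seated and the dial pointer toward the green dot (232,266). The meter colour centroid shifted by 13 mm, which could be from shadow, so I'll check it by height before handing in.

```bash
python3 - <<'E'
from h import *
for f in('top0','top18'):
    p=cloud(dict(np.load(f'pics/{f}.npz'))); rect(p,(np.hypot(p[...,0]-.345,p[...,1]-.36)<.11)&(p[...,2]>.02)&(p[...,2]<.06),f+' meter')
E
```

```text
top0 meter 1479 [346.7 366.7] [151.6  76.2] 40.55 z 0.0361
top18 meter 1483 [346.5 366.8] [151.   76.2] 40.32 z 0.0362
```

The meter has not moved: its outline agrees within 0.2 mm. Handing in.

```bash
python3 -c "
from workcell import bot
print(bot.sign_off())"
```

```text
the job is handed in; nothing more can be done
None
```

The job is done and handed in at about 40 s of the 72 s allowed; the sign-off gives no verdict. Both bricks lie in the carrier seats, the carrier is latched down, and the dial is turned to the green dot.

**Last checks**
- **Bricks:** both sit flat. Their tops read about 74 mm, which puts the carrier about 26 mm down with nothing touching it.
- **Pressing:** I pressed on both brick tops at about 10 N to roughly 31 mm, short of the stop, and held for over 3 s.
- **Catch:** it came out about 10.6 mm of its 11 mm at the end of the hold, and was still out in the final picture.
- **Dial:** the pointer line measures 90.1° (target 90°), up from about 24°.
- **Charger, meter and screwdriver:** charger and screwdriver positions match the first picture within 0.3 mm. The meter's colour measurement seemed to shift 13 mm, but its outline by height agreed within 0.2 mm, so that was only a shadow.

**What disagreed**
- **Fingertip position:** the wrist camera showed the fingertips about 38.5 mm short of the reported TCP, although the task says the TCP lies at the very end of the fingers. My first two tries at brick A closed above it without moving it. I corrected for the offset from then on, and the grips on both bricks and the dial fitted it.
- **Seat position:** readings taken from opposite ends of the carrier differed by 1 to 3 mm, but both bricks still fitted.

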